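# Weigh a pair of bars in a plywood tote on the spring scale

### The job

The two solid round aluminium bars are to be weighed together. Draw the plywood tote out from under the rack by its front wall until it stands clear and let go; stand the loose solid round bar in its empty front pocket; then take the tote by its handle board, hang it on the spring scale's hook, and ease it down slowly until the spring carries the weight before you let go, so that the pointer settles without a jerk. Leave the other things on the table where they are.

Things in the scene. Friction and masses are not known exactly. Their poses are not given: they have to be found in the camera images.
- rack: Fixed low plywood rack, open front and back: board 220 deep (x), 280 wide (y), underside 220 and top 235 above the table, on side panels with inner faces at y +-125; low stock (to 280 high) on the board from 115 mm behind its front edge. Origin on the table under the middle of the front edge; +x points into the rack, away from the robot: pull out along -x.
- tote: Loose plywood tote, 200 long (x), 120 wide (y), 200 high, 0.32 kg empty. Origin: centre of its underside, z up; -x end faces the robot. Floor 6 thick, walls 45 high. A handle board 24 thick stands across its middle in the y-z plane. At the start the board is 0 to 20 mm behind the rack's front edge, covered from above, so the handle cannot be taken until the tote is drawn out.
- tote_front (a point): Middle of the top edge of the tote's front end wall (tote x -96, z 45): wall 8 thick in x, 120 wide, free to pinch, with the empty pocket 53 deep behind it. It sticks out in front of the rack.
- front_pocket (a point): Middle of the floor of the tote's empty front pocket (tote x -65.5, z 6): inside 53 (x) by 108 (y), walls 39 above its floor; two cross partitions 25 high on the floor leave 56 (y) between them for the bar in the middle. The rear pocket is its mirror image (tote x +65.5).
- tote_grip (a point): Middle of the top edge of the handle board (tote x 0, z 200). The solid grip bar below it is 24 thick (x), 120 wide (y), 50 high (tote z 150 to 200). The loaded tote's centre of mass lies about 130 mm below this bar: carried briskly, it swings and turns in the fingers.
- tote_eye (a point): Middle of the upper edge of the window in the handle board (tote x 0, z 150): this edge rests on the hook arm. The window is a hole through the board along tote x, 80 wide (y) and 90 high (tote z 60 to 150).
- bar_new: Loose solid round aluminium bar, diameter 40, 70 high, about 0.24 kg, standing on the table between the rack and the scale. Origin: centre of its underside.
- bar_in: The matching round bar (diameter 40, 70 high), already standing in the tote's rear pocket. Origin: centre of its underside.
- scale: Fixed spring scale: grey column 40 x 50, 310 high, on a foot plate 14 thick reaching from x -250 to +50, 120 wide. Origin on the table in the column's axis; the hook arm points along its -x, roughly towards the robot. Beside the column (+y) is a white dial plate with a tick every 10 mm; a black pointer on the hook arm sinks along it.
- hookarm (a joint): How far the hook arm and pointer have sunk, in m: 0 unloaded, at most 0.09. It slides straight down on a spring of 170 N/m (0.3 N preload), lightly damped, its own weight balanced. With the tote and both bars it settles at about 0.044 (0.040 to 0.050 as the bars' masses vary), with one bar at about 0.03.
- hook_seat (a point): Top of the hook arm at the middle of the place to hang the tote (scale x -165), 245 above the table when unloaded; moves with the arm. The arm is a flat steel bar, 40 wide and 12 high, along scale x, from a collar (front face at scale x -28) to the lip. The tote hangs with its front end away from the column.
- hook_lip (a point): Top of the upturned lip at the arm's free end (scale x -241 to -249, 40 wide), 22 mm above the arm's top. The window goes over it from the free end.
- square_bar: Bystander: loose square aluminium bar, 40 x 40, 70 high. Origin: centre of its underside.
- tube: Bystander: loose aluminium tube, outside diameter 48, bore 36, 70 high, standing. Origin: centre of its underside.
- screwdriver: Bystander: screwdriver lying on the table nearest the robot.
- reel: Bystander: empty white plastic reel, diameter 110, 55 high, lying flat. Origin: centre of its underside.
- cup: Bystander: white cup, diameter 70, 90 high. Origin: centre of its underside.
Not all that is in view belongs to the job. Leave any green or orange look-alike of the tote alone.

How it is judged:
On the way, in this order (a step that is already met when the one before it is completed fails the run):
1. the tote stands on the table, drawn out clear of the rack (its handle board at least 90 mm in front of the rack's edge), let go (x of tote in the frame of rack below -0.09 m and height (world z) of tote below 0.01 m and angle between tote's own z axis and vertical below 0.1 rad and contact force between the fingers and tote below 0.3 N and linear speed of tote below 0.03 m/s), for 0.2 s.
2. the loose round bar stands in the tote's front pocket, let go, while the tote stands on the table (x of bar_new in the frame of tote between -0.0855 and -0.0455 m and y of bar_new in the frame of tote between -0.03 and 0.03 m and z of bar_new in the frame of tote between 0 and 0.02 m and angle between the z axis of bar_new and the z axis of tote, either way round below 0.25 rad and height (world z) of tote below 0.01 m and contact force between the fingers and bar_new below 0.3 N), for 0.2 s.
At the end, for the whole second after the job is handed in: The tote hangs by its window's upper edge on the hook arm, within 60 mm along and 30 mm across of the seat point, upright within 0.25 rad and still (under 0.04 m/s), with both round bars standing in their pockets (front and rear); the hook arm has sunk 33 to 60 mm and rests (under 0.02 m/s) (x of bar_new in the frame of tote between -0.0855 and -0.0455 m and y of bar_new in the frame of tote between -0.03 and 0.03 m and z of bar_new in the frame of tote between 0 and 0.02 m and angle between the z axis of each of bar_new, bar_in and the z axis of tote, either way round below 0.25 rad and x of bar_in in the frame of tote between 0.0455 and 0.0855 m and y of bar_in in the frame of tote between -0.03 and 0.03 m and z of bar_in in the frame of tote between 0 and 0.02 m and x of tote_eye in the frame of hook_seat between -0.06 and 0.06 m and y of tote_eye in the frame of hook_seat between -0.03 and 0.03 m and z of tote_eye in the frame of hook_seat between -0.012 and 0.015 m and angle between tote's own z axis and vertical below 0.25 rad and value of joint hookarm between 0.033 and 0.06 m and velocity of joint hookarm between -0.02 and 0.02 m/s and linear speed of tote below 0.04 m/s); the robot touches nothing.
It fails at once if the load is dropped on the hook: the hook arm sinks faster than 0.22 m/s (velocity of joint hookarm above 0.22 m/s).
It fails at once if another thing on the table is moved more than 50 mm (distance of any of square_bar, tube, screwdriver, reel, cup from where it was at the start of the episode above 0.05 m).
It also fails if it takes over 72 s, if anything falls off the work surface, if the arm or the gripper's body presses on something with over 40 N, if the wrist force passes 120 N, or if a joint passes its speed limit or range.

### The arm

A 6-joint arm with a two-finger parallel gripper is mounted at the origin on the work surface. World frame = base frame: x ahead of the robot, y to its left, z up, the work surface at z = 0. Lengths are in m, angles in rad, forces in N, time in s.
With the tool pointing down it reaches from about 0.425 to 0.95 m from the base axis. Payload 3.5 kg.
Tool frame: the origin (TCP) lies midway between the tips of the shut fingers; the grasp point (between the pads) lies 19 mm behind it; x points along the fingers, y is the direction in which the jaws open and shut, and the axes are right-handed (so a half turn about x gives the same grasp; the last joint's range is limited). The gripper opens to 85 mm and grips with 20 to 120 N. Pads are 22 mm wide; open, the fingers measure 114 mm over their backs; the gripper's body (76 mm by 85 mm) begins 54 mm behind the grasp point. The pads swing forward as they close: fully open they stand 13 mm farther back than shut.
Start: joints at [1.194, 0.286, 1.577, -0, 1.279, -0.15], TCP at [0.152, 0.658, 0.231] pointing down, gripper open.
Joint ranges: [-2.77, 2.77], [-0.9, 2.22], [0.21, 2.48], [-1.53, 4.67], [0.24, 2.81], [-2.84, 2.84]. Speed limits (rad/s): [2.79, 2.79, 3.14, 3.14, 3.14, 3.14].

### API

Orientations are given as a unit quaternion [x, y, z, w].
In Python, from plant import sensors, optics, ctrl gives the robot as it stands.
- The arm moves only by the tool arm_command, never from a script. Its argument "increments" is a list that holds one entry, the list of rows, each a list of 4 numbers: the shift along the tool's x, y, z in cm, then the turn about the tool's x in rad. A call has 1 to 20 rows; each row shifts and turns the commanded pose from where the row before left it, along the tool's axes as they then stand; what a row does not reach is not made up. A row lasts 1/8 s, in which the tool goes at most 62.5 mm and 10.7 degrees, less where a joint would pass 70% of its speed; a pose out of reach is approached as far as the arm can. A call with a gripper value outside its range is refused whole. "grip" is the finger opening in cm, from 0 to 8.54, set as the call begins (left out, the last holds). The fingers move at their own pace and stop on an object; "grip_force" is the grip in N (left out, the last holds). Time passes only in rows, so rows that do not move let the fingers close. It gives the time, the measured TCP pose, the force and the opening at its end, in the units of the state.
- sensors.get_state(): the state, without advancing time (a new reading comes with each control period).
- optics.read_camera(name): name is "scene" or "side" or "wrist"; returns the picture (384x512x3 uint8, blue, green, red); there is no depth.
- optics.camera_model(name): a dict with "camera_matrix" (3x3 intrinsics, pixels), "world_from_camera" (4x4, takes a point from camera to world coordinates); the wrist camera has in their place "mount" (4x4, takes a point from camera to tool coordinates, whose origin is the TCP and whose axes are the tool frame's). Camera axes: x right, y up, looking along -z (the intrinsics and any distortion apply to the point x, -y, -z); pixel columns grow to the right and rows downward; lengths in m; the calibration is good to about 2 mm. The wrist camera is an equidistant fisheye: a pixel r from the principal point sees the ray r / f radians off the axis. A picture is of the moment at which its call begins: read the wrist's pose just before it. camera_model takes no time and is no camera call.
- ctrl.sign_off(): hands the job in, once; it reports no verdict.
Trained networks look in the newest picture that a camera, given by its name, has taken for a name from the list of things; names that differ only in an ending like _2 or _b are one class to them, and where a whole thing is asked for, a point or a joint stands for the part that bears it (a point fixed in the world has none). Each returns a list of dicts, best first, with "conf" (0 to 1); they miss things now and then, are a little off and sometimes report something else, mostly with a low value. They report only what shows in the picture. A call takes as long as a camera call. They do not tell look-alikes from the thing itself.
- optics.boxes_of(camera, query): "at" ([row, column] in pixels, amid what is visible of it).
- optics.place_of(camera, query): "at" ([row, column] in pixels: a listed point, or the origin of a listed thing).
The state is a dict: "time": time; "qpos": joint angles; "dq": joint speeds; "joint_efforts": joint torques, N m; "eef_pos": TCP position; "tcp_rot": TCP orientation; "contact_force": force on the tool from outside, world axes, zero at the start; "wrist_torque": the same for the moment, N m; "opening": opening from 0.0 (shut) to 1.0 (fully open).
Only numpy, scipy, OpenCV 4.12 (cv2) and the standard library are available. Lean on these libraries where they do the work, as an engineer would, in place of code of your own. Each camera call takes 0.05 s, during which the arm holds its last target.

## Working session

There is one attempt and no reset: what is moved stays moved. The work goes in short steps, Python scripts to look and compute and a tool call to move; the robot and the scene stay as the last step left them, time stands still between calls to the robot, and variables do not carry over. Pictures are saved under pics/ and viewed, and the job is handed in when it is done.

Besides the shell and the picture viewer there is one more tool, called as name(argument=value, ...), one argument or row to a line, values as JSON. arm_command: Moves the arm, as the interface text tells. Its arguments: {"type":"object","properties":{"increments":{"type":"array","items":{"type":"array","items":{"type":"array","items":{"type":"number"}}}},"grip":{"type":"number"},"grip_force":{"type":"number"}},"required":["increments"]}

```bash
ls; mkdir -p pics; cat > h.py <<'E'
import numpy as np, cv2
from scipy.spatial.transform import Rotation as R
from plant import sensors, optics, ctrl
def ray(cam,at,st=None):
    m=optics.camera_model(cam); K=np.array(m["camera_matrix"])
    r,c=at
    if cam=="wrist":
        st=st or sensors.get_state()
        dx=(c-K[0,2]);dy=(r-K[1,2]);rr=np.hypot(dx,dy)+1e-9;th=rr/K[0,0]
        d=np.array([np.sin(th)*dx/rr,-np.sin(th)*dy/rr,-np.cos(th)])
        M=np.array(m["mount"]);T=np.eye(4);T[:3,:3]=R.from_quat(st["tcp_rot"]).as_matrix();T[:3,3]=st["eef_pos"]
        W=T@M
    else:
        d=np.array([(c-K[0,2])/K[0,0],-(r-K[1,2])/K[1,1],-1.]); W=np.array(m["world_from_camera"])
    d=W[:3,:3]@d; return W[:3,3],d/np.linalg.norm(d)
def onz(cam,at,z,st=None):
    o,d=ray(cam,at,st); return o+d*(z-o[2])/d[2]
def tri(rs):
    A=np.zeros((3,3));b=np.zeros(3)
    for o,d in rs:
        P=np.eye(3)-np.outer(d,d);A+=P;b+=P@o
    x=np.linalg.solve(A,b); return x,[np.linalg.norm((np.eye(3)-np.outer(d,d))@(x-o)) for o,d in rs]
def proj(cam,p):
    m=optics.camera_model(cam);K=np.array(m["camera_matrix"]);W=np.linalg.inv(np.array(m["world_from_camera"]))
    q=W[:3,:3]@np.array(p)+W[:3,3]; return K[1,2]-K[1,1]*q[1]/-q[2], K[0,2]+K[0,0]*q[0]/-q[2]
E
cat > look.py <<'E'
from h import *
np.set_printoptions(precision=4,suppress=True)
for c in ["scene","side","wrist"]:
    im=optics.read_camera(c); cv2.imwrite(f"pics/{c}0.png",im)
    m=optics.camera_model(c); print(c,{k:np.array(v) for k,v in m.items()})
for c in ["scene","side"]:
  for q in ["tote","tote_front","front_pocket","tote_grip","tote_eye","bar_new","rack","scale","hook_seat","hook_lip","square_bar","tube","reel","cup"]:
    print(c,q,[(round(d["conf"],2),[round(float(x),1) for x in d["at"]]) for d in optics.place_of(c,q)[:3]])
print(sensors.get_state())
E
python3 look.py
```

```text
pics
scene {'camera_matrix': array([[390.6427,   0.    , 253.4717],
       [  0.    , 390.6427, 194.5947],
       [  0.    ,   0.    ,   1.    ]]), 'world_from_camera': array([[ 0.8155, -0.5552,  0.1635,  0.7006],
       [ 0.5787,  0.7829, -0.2284, -0.1551],
       [-0.0012,  0.2809,  0.9597,  1.3521],
       [ 0.    ,  0.    ,  0.    ,  1.    ]])}
side {'camera_matrix': array([[498.174 ,   0.    , 250.0062],
       [  0.    , 498.174 , 194.5913],
       [  0.    ,   0.    ,   1.    ]]), 'world_from_camera': array([[ 0.959 ,  0.2082, -0.1925,  0.1928],
       [-0.2835,  0.7135, -0.6408, -0.8303],
       [ 0.0039,  0.669 ,  0.7432,  1.3234],
       [ 0.    ,  0.    ,  0.    ,  1.    ]])}
wrist {'camera_matrix': array([[297.3186,   0.    , 253.1452],
       [  0.    , 297.3186, 193.9004],
       [  0.    ,   0.    ,   1.    ]]), 'mount': array([[-0.0006,  0.3178, -0.9482, -0.1414],
       [ 1.    ,  0.0011, -0.0003, -0.0007],
       [ 0.001 , -0.9482, -0.3178, -0.0823],
       [ 0.    ,  0.    ,  0.    ,  1.    ]])}
scene tote [(0.7, [127.1, 218.4]), (0.67, [184.8, 310.3]), (0.61, [170
[... 1331 characters left out ...]
k_lip [(0.84, [289.7, 303.7])]
side square_bar [(0.63, [291.2, 262.3]), (0.41, [234.5, 329.8])]
side tube [(0.71, [253.3, 251.4])]
side reel [(0.93, [236.9, 331.1])]
side cup [(0.93, [275.9, 350.6]), (0.43, [339.4, 379.2])]
{'time': 1.55, 'qpos': array([ 1.194 ,  0.2863,  1.5767,  0.    ,  1.2786, -0.15  ]), 'dq': array([ 0.0018,  0.0002,  0.0003,  0.001 ,  0.0007, -0.0014]), 'joint_efforts': array([  0.0002, -40.5951, -29.2929,  -0.0002,   0.0006,  -0.    ]), 'eef_pos': array([0.1517, 0.6577, 0.2313]), 'tcp_rot': array([ 0.08  ,  0.7026, -0.08  ,  0.7026]), 'contact_force': array([ 0.0712, -0.1065, -0.8538]), 'wrist_torque': array([ 0.0446,  0.0651, -0.0081]), 'opening': 0.9935705618735974}
```

View pics/scene0.png

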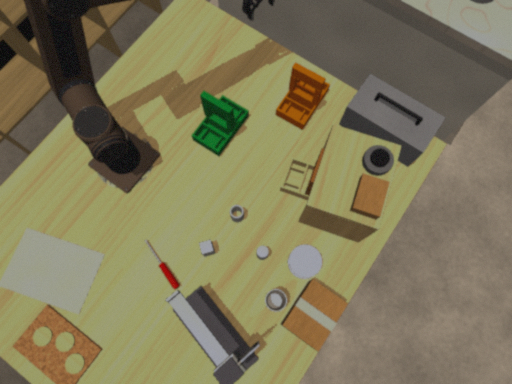

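View pics/side0.png

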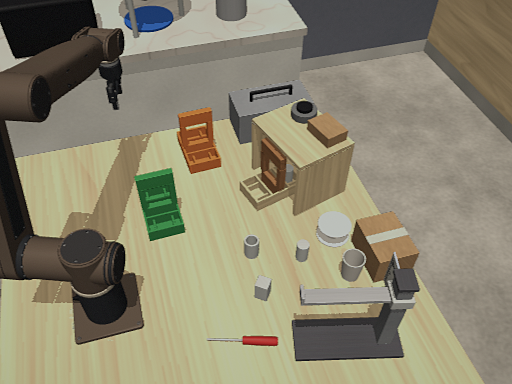

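View pics/wrist0.png

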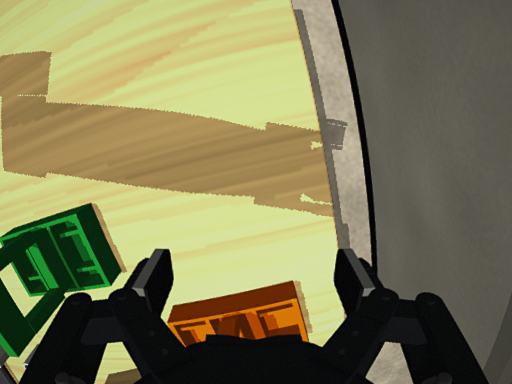

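```bash
python3 - <<'E'
from h import *
a=cv2.imread("pics/scene0.png")[50:240,180:360]; b=cv2.imread("pics/side0.png")[90:250,130:330]
cv2.imwrite("pics/c1.png",cv2.resize(a,None,fx=3,fy=3,interpolation=cv2.INTER_CUBIC)); cv2.imwrite("pics/c2.png",cv2.resize(b,None,fx=3.5,fy=3.5,interpolation=cv2.INTER_CUBIC))
E
```

```text
(no output)
```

View pics/c1.png

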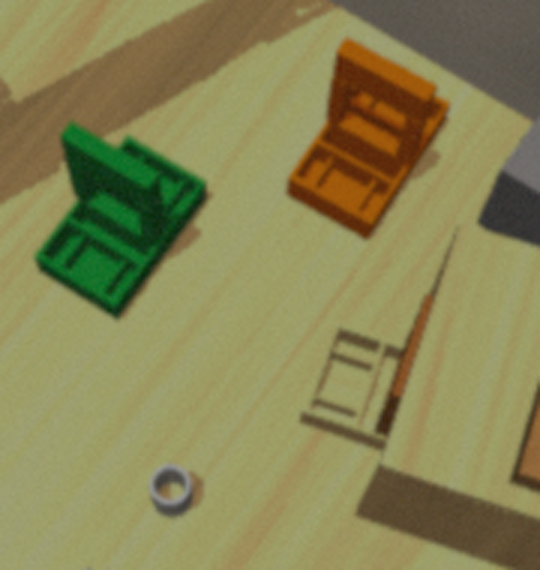

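View pics/c2.png

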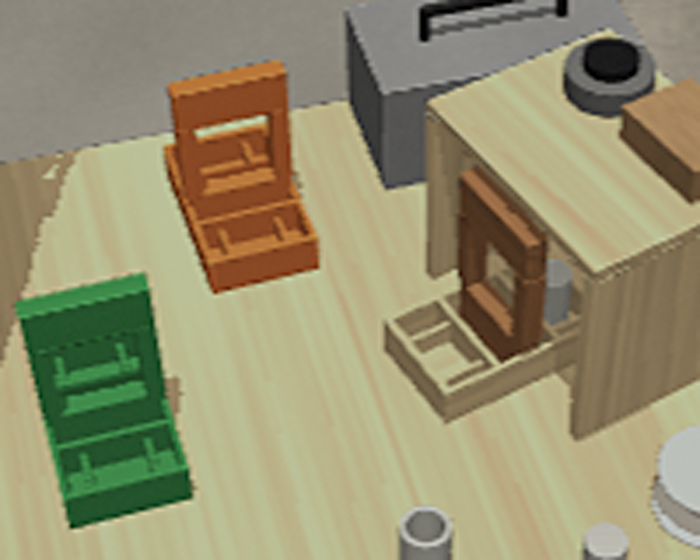

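```bash
python3 - <<'E'
from h import *
np.set_printoptions(precision=4,suppress=True)
a=onz("scene",(160,293.3),.045);b=onz("scene",(189.3,281),.045);print("front wall",a,b,np.linalg.norm(a-b),(a+b)/2, np.degrees(np.arctan2(*(a-b)[1::-1])))
c=onz("scene",(126,332.7),.235);d=onz("scene",(204,307.3),.235);print("rack edge",c,d,np.linalg.norm(c-d),(c+d)/2,np.degrees(np.arctan2(*(c-d)[1::-1])))
def t(n,s,e):
    print(n,*tri([ray("scene",s),ray("side",e)]))
t("front",(168.4,288.6),(190.4,248.1)); t("pocket",(181.6,294),(193.8,257.3)); t("grip",(168.3,317.1),(148.8,271.8)); t("eye",(172.6,315.6),(162.3,267.8))
t("bar",(255,261.6),(257.8,300.1));print(onz("scene",(252.5,263),.07),onz("side",(244,302.5),.07))
t("scale",(359.4,235.7),(340.5,379.8));t("seat",(317.9,187.3),(299.5,337.1));t("lip",(296.4,174.5),(289.7,303.7))
t("sq",(246.2,206.4),(291.2,262.3));t("tube",(213.8,236.5),(253.3,251.4));t("reel",(263.4,303.6),(236.9,331.1));t("cup",(299.3,272.5),(275.9,350.6))
E
```

```text
front wall [0.5196 0.3436 0.045 ] [0.5454 0.2274 0.045 ] 0.11899730182455648 [0.5325 0.2855 0.045 ] 102.5249739012474
rack edge [0.5834 0.4377 0.235 ] [0.657  0.1792 0.235 ] 0.26874766009333123 [0.6202 0.3084 0.235 ] 105.89744726150997
front [0.5247 0.3105 0.0284] [np.float64(0.004010226269020846), np.float64(0.0040102262690207705)]
pocket [0.5603 0.2897 0.0161] [np.float64(0.004335418853164049), np.float64(0.00433541885316382)]
grip [0.6135 0.307  0.2022] [np.float64(0.00510036214735073), np.float64(0.005100362147350318)]
eye [0.61   0.3241 0.1236] [np.float64(0.007520136523234657), np.float64(0.007520136523234563)]
bar [ 0.6168  0.008  -0.0086] [np.float64(0.0019668076591707563), np.float64(0.001966807659170819)]
[0.6222 0.0068 0.07  ] [0.6156 0.0064 0.07  ]
scale [ 0.742  -0.3175 -0.0236] [np.float64(0.001956007084828815), np.float64(0.001956007084828784)]
seat [ 0.5736 -0.2843  0.2407] [np.float64(0.008825102263810896), np.float64(0.008825102263810784)]
lip [ 0.506  -0.2525  0.2612] [np.float64(0.0008323410254860252), np.float64(0.0008323410254858429)]
sq [ 0.4523 -0.0842  0.0154] [np.float64(0.00529047681301668), np.float64(0.005290476813016881)]
tube [ 0.4652  0.0717 -0.0052] [np.float64(0.004709622711217627), np.float64(0.00470962271121762)]
reel [ 0.7528  0.0708 -0.0268] [np.float64(0.0013436383422859547), np.float64(0.0013436383422859653)]
cup [ 0.7382 -0.0973 -0.0065] [np.float64(0.005846253806006493), np.float64(0.00584625380600631)]
```

```bash
cat >> h.py <<'E'
def Y(st): 
    m=R.from_quat(st["tcp_rot"]).as_matrix(); return m
def plan(p,yaw=None,n=None,step=.05,st=None,p0=None):
    """yaw: world angle (deg) of tool y, mod 180"""
    st=st or sensors.get_state(); M=Y(st); p0=np.array(st["eef_pos"]) if p0 is None else np.array(p0); p=np.array(p)
    y0=np.degrees(np.arctan2(M[1,1],M[0,1])); d=0 if yaw is None else (yaw-y0+90)%180-90
    n=n or int(max(np.ceil(np.linalg.norm(p-p0)/step),np.ceil(abs(d)/9),1))
    t=-np.radians(d)/n; rows=[]; C=p0.copy(); Rm=R.from_matrix(M)
    for i in range(n):
        q=p0+(p-p0)*(i+1)/n; s=np.round(Rm.inv().apply(q-C)*100,2); tt=round(t,3)
        C=C+Rm.apply(s/100); Rm=Rm*R.from_rotvec([tt,0,0]); rows.append([float(x) for x in s]+[float(tt)])
    m=Rm.as_matrix()
    print("yaw0 %.1f turn %.1f end"%(y0,d),C.round(4),"yaw %.1f"%np.degrees(np.arctan2(m[1,1],m[0,1]))); print(str(rows).replace("], [","],["))
E
python3 - <<'E'
from h import *
st=sensors.get_state(); print(Y(st).round(3))
plan([.525,.285,.24],12.5-180)
E
```

```text
[[-0.     0.225  0.974]
 [ 0.     0.974 -0.225]
 [-1.    -0.    -0.   ]]
yaw0 77.0 turn -64.5 end [0.525 0.285 0.24 ] yaw 12.7
[[-0.08, -2.54, 4.07, 0.102],[-0.08, -2.11, 4.3, 0.102],[-0.08, -1.66, 4.5, 0.102],[-0.08, -1.2, 4.65, 0.102],[-0.08, -0.71, 4.74, 0.102],[-0.07, -0.23, 4.79, 0.102],[-0.08, 0.26, 4.79, 0.102],[-0.08, 0.74, 4.73, 0.102],[-0.08, 1.23, 4.64, 0.102],[-0.08, 1.69, 4.49, 0.102],[-0.08, 2.14, 4.29, 0.102]]
```

arm_command(
  increments=[
    [[-0.1,-2.54,4.07,0.102],[-0.1,-2.11,4.3,0.102],[-0.1,-1.66,4.5,0.102],[-0.1,-1.2,4.65,0.102],[-0.1,-0.7,4.74,0.102],[-0.1,-0.23,4.8,0.102],[-0.1,0.26,4.8,0.102],[-0.1,0.74,4.73,0.102],[-0.1,1.23,4.64,0.102],[0,1.7,4.5,0.102],[0,2.14,4.3,0.102],[0,0,0,0]],
  ],
)

```text
time: 3.05
eef_pos: [0.5274, 0.2825, 0.2404]
tcp_rot: [0.443, 0.551, -0.443, 0.552]
contact_force: [-0.6, 0.0, -0.0]
opening: 0.998
```

```bash
cat > snap.py <<'E'
import sys
from h import *
np.set_printoptions(precision=4,suppress=True)
tag=sys.argv[1]
for c in sys.argv[2:]:
    st=sensors.get_state(); im=optics.read_camera(c); cv2.imwrite(f"pics/{c}{tag}.png",cv2.resize(im,None,fx=1.5,fy=1.5))
    print(c,st["time"],st["eef_pos"],st["qpos"],st["opening"],st["contact_force"])
E
python3 snap.py 1 wrist
```

```text
wrist 3.05 [0.5274 0.2825 0.2404] [ 0.3225  0.112   1.7625 -0.0004  1.2667  0.1051] 0.9977278946950767 [-0.6493  0.0038 -0.0269]
```

View pics/wrist1.png

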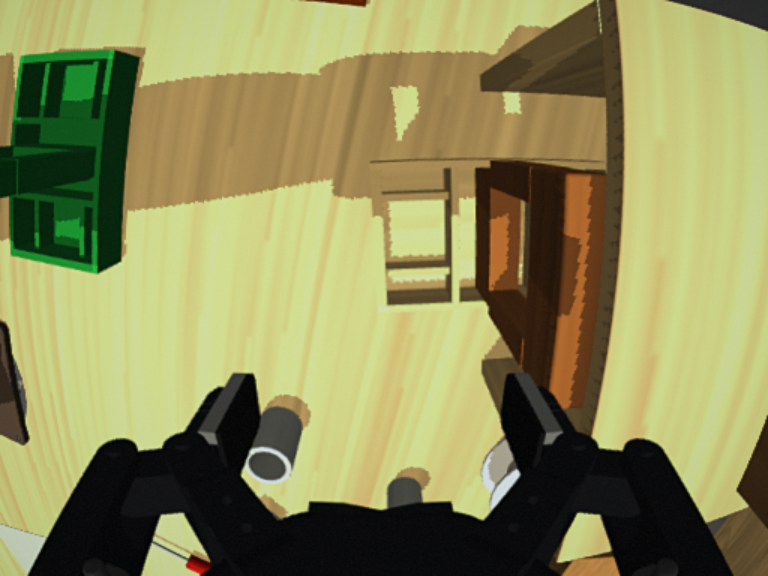

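```bash
python3 - <<'E'
from h import *
im=cv2.imread("pics/wrist1.png")[130:350,340:640]; cv2.imwrite("pics/c3.png",cv2.resize(im,None,fx=2.6,fy=2.6,interpolation=cv2.INTER_CUBIC))
for p in [(164,374),(308,380),(304,489)]: print(onz("wrist",(p[0]/1.5,p[1]/1.5),.045).round(4))
for p in [(575,560),(0,605),(160,614),(400,600)]: print(onz("wrist",(p[0]/1.5,p[1]/1.5),.22).round(4))
E
```

```text
[0.5064 0.3495 0.045 ]
[0.5356 0.2389 0.045 ]
[0.6223 0.2615 0.045 ]
[0.6757 0.1459 0.22  ]
[0.5793 0.446  0.22  ]
[0.5975 0.3829 0.22  ]
[0.6321 0.2798 0.22  ]
```

View pics/c3.png

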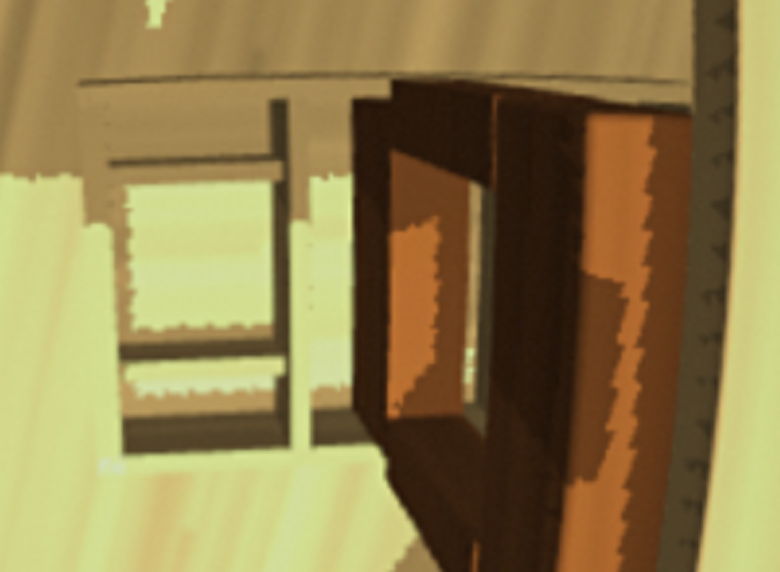

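```bash
python3 - <<'E'
from h import *
plan([.525,.295,.12],15)
E
```

```text
yaw0 12.6 turn 2.4 end [0.525 0.295 0.12 ] yaw 15.0
[[4.01, 0.04, -0.37, -0.014],[4.01, 0.05, -0.38, -0.014],[4.01, 0.06, -0.37, -0.014]]
```

arm_command(
  increments=[
    [[4,0.05,-0.4,-0.014],[4,0.05,-0.4,-0.014],[4,0.05,-0.4,-0.014],[0,0,0,0]],
  ],
  grip=5,
)

```text
time: 3.6
eef_pos: [0.5203, 0.297, 0.1164]
tcp_rot: [0.427, 0.564, -0.432, 0.56]
contact_force: [-0.9, -0.2, 0.1]
opening: 0.587
```

```bash
python3 snap.py 2 wrist
```

```text
wrist 3.6 [0.5203 0.297  0.1164] [0.3494 0.245  1.8501 0.0003 1.0554 0.083 ] 0.5874800624710933 [-0.8987 -0.1618  0.1401]
```

View pics/wrist2.png

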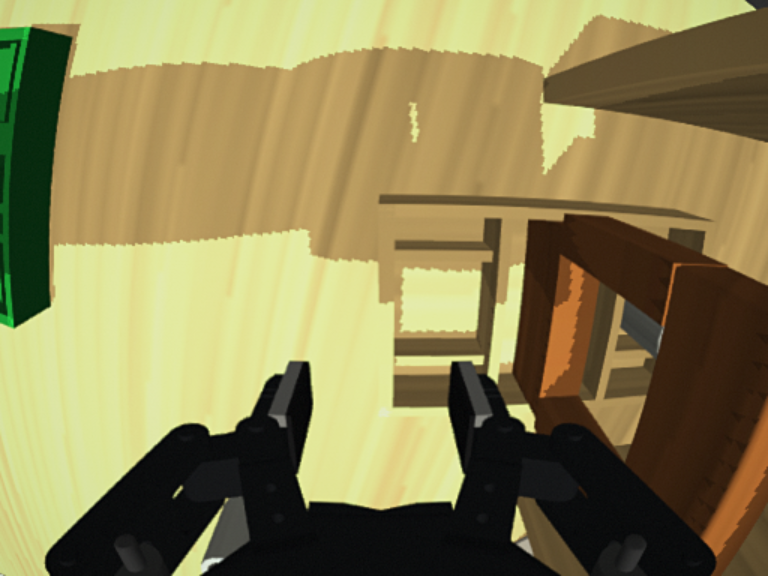

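```bash
python3 - <<'E'
from h import *
st=sensors.get_state();print(st["eef_pos"],st["dq"].round(3),Y(st).round(3))
q=[onz("wrist",(p[0]/1.5,p[1]/1.5),.045) for p in [(204,379),(412,386),(404,528),(206,380)]]
print(np.round(q,4)); a,b=q[:2]; print(np.linalg.norm(a-b),(a+b)/2,np.degrees(np.arctan2(*(a-b)[1::-1])))
E
```

```text
[0.52239622 0.29746262 0.11928691] [-0.009 -0.038 -0.056 -0.002 -0.005  0.002] [[-0.003  0.965  0.263]
 [-0.001  0.263 -0.965]
 [-1.    -0.003  0.   ]]
[[0.507  0.3488 0.045 ]
 [0.5417 0.2359 0.045 ]
 [0.6227 0.2607 0.045 ]
 [0.5077 0.3479 0.045 ]]
0.11809634867774887 [0.52437405 0.29231756 0.045     ] 107.10368878584028
```

```bash
python3 - <<'E'
from h import *
plan([.5275,.294,.022],16.3)
E
```

```text
yaw0 15.2 turn 1.1 end [0.5275 0.294  0.022 ] yaw 16.3
[[4.86, 0.22, 0.23, -0.009],[4.87, 0.21, 0.24, -0.009]]
```

arm_command(
  increments=[
    [[3.2,0.2,0.2,-0.009],[3.2,0.2,0.2,-0.009],[3.2,0,0,0],[0,0,0,0],[0,0,0,0]],
  ],
)

```text
time: 4.28
eef_pos: [0.5308, 0.2949, 0.0272]
tcp_rot: [0.426, 0.565, -0.423, 0.566]
contact_force: [0.5, -0.4, -1.4]
opening: 0.587
```

```bash
python3 snap.py 3 wrist
```

```text
wrist 4.275 [0.5308 0.2949 0.0272] [0.3403 0.3809 1.8678 0.     0.8885 0.0579] 0.5865519735929542 [ 0.5025 -0.3842 -1.4127]
```

View pics/wrist3.png

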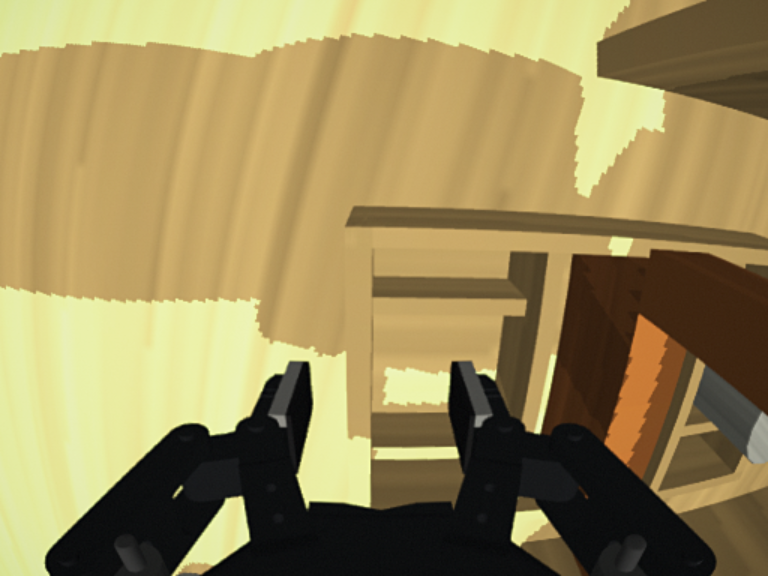

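arm_command(
  increments=[
    [[0.6,-0.4,0,0],[0,0,0,0],[0,0,0,0],[0,0,0,0],[0,0,0,0],[0,0,0,0]],
  ],
  grip=0,
  grip_force=40,
)

```text
time: 5.08
eef_pos: [0.5251, 0.2927, 0.0186]
tcp_rot: [0.425, 0.565, -0.425, 0.565]
contact_force: [-2.4, -2.4, 2.8]
opening: 0.083
```

arm_command(
  increments=[
    [[0,-0.7,0,0],[0,-1.2,0,0],[0,-1.5,0,0],[0,-1.5,0,0],[0,-1.5,0,0],[0,-1.5,0,0],[0,-1.5,0,0],[0,-1.5,0,0],[0,-1.2,0,0],[0,-0.6,0,0],[0,0,0,0],[0,0,0,0]],
  ],
)

```text
time: 6.58
eef_pos: [0.4022, 0.2573, 0.0185]
tcp_rot: [0.424, 0.566, -0.426, 0.565]
contact_force: [-3.2, -0.8, 8.6]
opening: 0.086
```

arm_command(
  increments=[
    [[0,0,0,0],[0,0,0,0],[0,0,0,0]],
  ],
  grip=4,
)

```text
time: 6.95
eef_pos: [0.4026, 0.2573, 0.0177]
tcp_rot: [0.424, 0.566, -0.425, 0.565]
contact_force: [-0.1, -0.5, -0.1]
opening: 0.466
```

```bash
python3 snap.py 4 wrist side
```

```text
wrist 6.95 [0.4026 0.2573 0.0177] [ 0.356   0.1549  2.18   -0.      0.8085  0.074 ] 0.4655437254814054 [-0.0713 -0.5173 -0.085 ]
side 7.0 [0.4027 0.2574 0.0178] [0.356  0.1548 2.1799 0.     0.8084 0.074 ] 0.4664869076331417 [ 0.3636 -0.486  -0.5641]
```

View pics/wrist4.png

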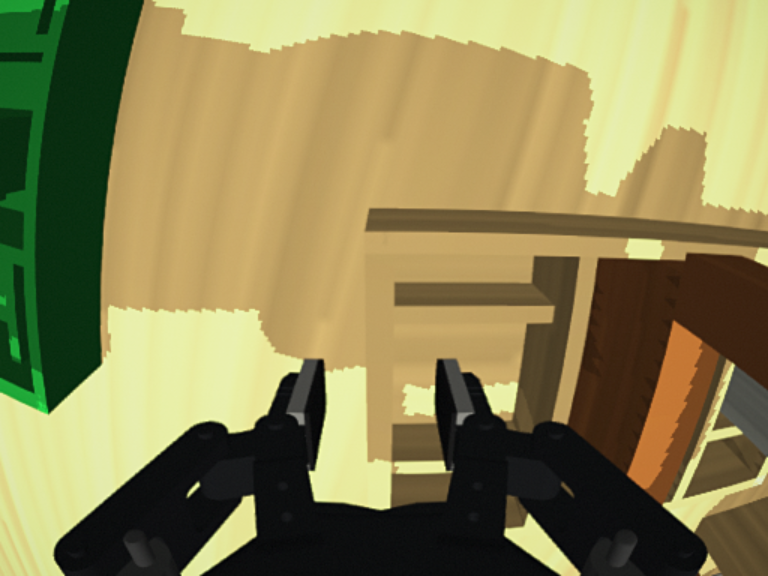

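View pics/side4.png

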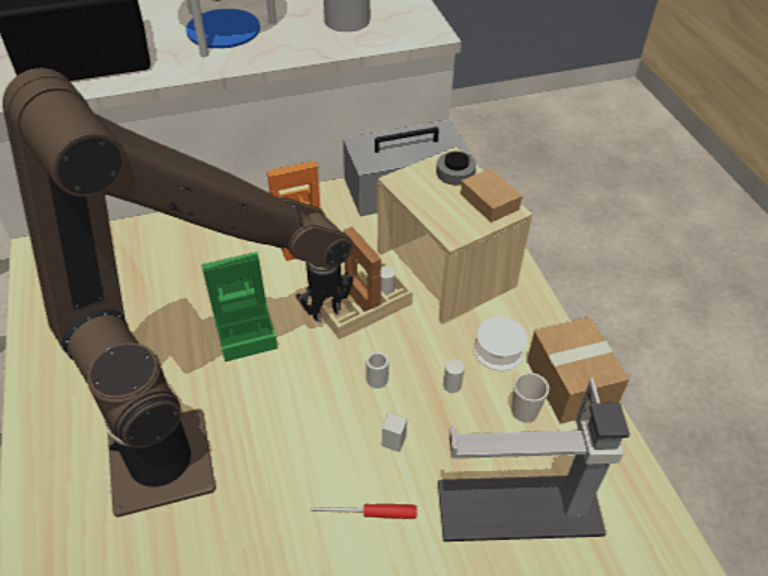

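```bash
python3 - <<'E'
from h import *
plan([.60,.0066,.22],90,p0=[.4026,.2573,.2177],step=.045)
E
```

```text
yaw0 16.2 turn 73.8 end [0.6    0.0066 0.22  ] yaw 89.9
[[-0.03, 1.33, 3.29, -0.143],[-0.02, 0.85, 3.44, -0.143],[-0.03, 0.35, 3.53, -0.143],[-0.03, -0.15, 3.54, -0.143],[-0.02, -0.66, 3.48, -0.143],[-0.03, -1.15, 3.36, -0.143],[-0.03, -1.62, 3.15, -0.143],[-0.02, -2.04, 2.9, -0.143],[-0.03, -2.44, 2.57, -0.143]]
```

arm_command(
  increments=[
    [[-3,0,0,0],[-5,0,0,0],[-6,0,0,0],[-6,0,0,0],[0,1.33,3.3,-0.143],[0,0.85,3.44,-0.143],[0,0.35,3.53,-0.143],[0,-0.15,3.54,-0.143],[0,-0.66,3.48,-0.143],[0,-1.15,3.36,-0.143],[0,-1.62,3.15,-0.143],[0,-2.04,2.9,-0.143],[0,-2.44,2.57,-0.143],[0,0,0,0],[0,0,0,0],[0,0,0,0]],
  ],
  grip=8.5,
)

```text
time: 9.05
eef_pos: [0.6, 0.0078, 0.2182]
tcp_rot: [0.001, 0.707, -0.0, 0.707]
contact_force: [0.5, 0.3, -0.2]
opening: 0.995
```

```bash
python3 snap.py 5 wrist; python3 - <<'E'
from h import *
for q in ["bar_new","square_bar","tube"]: print(q,[(round(d["conf"],2),np.round(d["at"],1),onz("wrist",d["at"],0).round(4)) for d in optics.place_of("wrist",q)[:3]])
print(sensors.get_state()["eef_pos"])
E
```

```text
wrist 9.05 [0.6    0.0078 0.2182] [-0.1561  0.1344  1.7792  0.0002  1.2286 -1.7256] 0.9950133175394476 [ 0.5255  0.3142 -0.2177]
bar_new [(0.79, array([175.7, 253.5]), array([0.6143, 0.0077, 0.    ])), (0.41, array([250.2,  53.6]), array([ 0.7362, -0.3241,  0.    ]))]
square_bar [(0.75, array([ 48.4, 177. ]), array([ 0.4536, -0.0842,  0.    ]))]
tube [(0.59, array([ 58.7, 304.5]), array([0.469 , 0.0684, 0.    ]))]
[0.60033627 0.00746928 0.21850368]
```

View pics/wrist5.png

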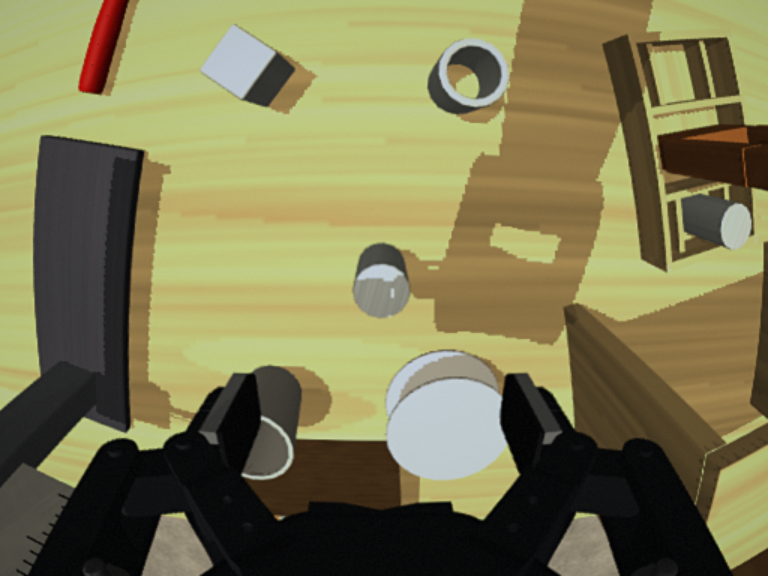

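```bash
python3 - <<'E'
from h import *
print(onz("wrist",(290/1.5,381.5/1.5),.07), onz("wrist",(262/1.5,381/1.5),.035))
E
```

```text
[0.61456201 0.00814961 0.07      ] [0.60400054 0.0079333  0.035     ]
```

arm_command(
  increments=[
    [[4.4,0,0.7,0],[5,0,0.7,0],[5,0,0,0],[4,0,0,0],[0,0,0,0],[0,0,0,0],[0,0,0,0]],
  ],
)

```text
time: 10.12
eef_pos: [0.6167, 0.0066, 0.0373]
tcp_rot: [0.0, 0.705, -0.001, 0.709]
contact_force: [0.6, -0.8, 0.3]
opening: 0.995
```

```bash
python3 snap.py 6 wrist
```

```text
wrist 10.125 [0.6167 0.0066 0.0373] [-0.1537  0.3825  1.8424 -0.      0.9116 -1.7228] 0.9954961839508184 [ 0.5902 -0.8216  0.2776]
```

View pics/wrist6.png

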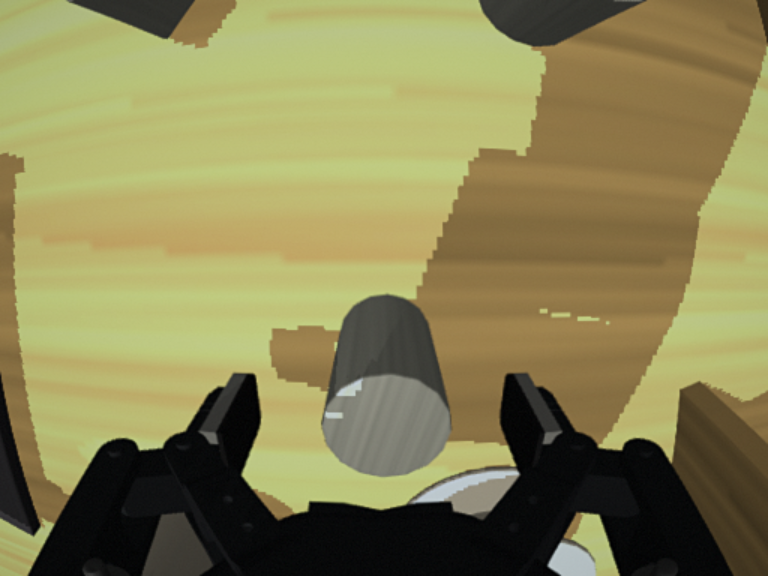

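```bash
python3 - <<'E'
from h import *
st=sensors.get_state();print(st["eef_pos"],onz("wrist",(424/1.5,387/1.5),.07))
E
```

```text
[0.61645653 0.00659107 0.03707421] [0.61168404 0.0081735  0.07      ]
```

arm_command(
  increments=[
    [[0.2,0,0,0],[0,0,0,0],[0,0,0,0],[0,0,0,0],[0,0,0,0],[0,0,0,0]],
  ],
  grip=2,
  grip_force=40,
)

```text
time: 10.92
eef_pos: [0.6149, 0.0068, 0.0327]
tcp_rot: [0.001, 0.707, -0.001, 0.707]
contact_force: [-0.3, 1.4, 3.2]
opening: 0.458
```

```bash
python3 - <<'E'
from h import *
plan([.445,.14,.20],106,p0=[.615,.007,.1827],step=.04)
E
```

```text
yaw0 89.9 turn 16.1 end [0.445 0.14  0.2  ] yaw 106.1
[[-0.29, 2.21, -2.84, -0.047],[-0.29, 2.34, -2.73, -0.047],[-0.29, 2.47, -2.61, -0.047],[-0.29, 2.59, -2.5, -0.047],[-0.29, 2.7, -2.38, -0.047],[-0.29, 2.81, -2.24, -0.047]]
```

arm_command(
  increments=[
    [[-2,0,0,0],[-4,0,0,0],[-5,0,0,0],[-4,0,0,0],[-0.3,2.2,-2.85,-0.047],[-0.3,2.35,-2.75,-0.047],[-0.3,2.5,-2.6,-0.047],[-0.3,2.6,-2.5,-0.047],[-0.3,2.7,-2.4,-0.047],[-0.3,2.8,-2.25,-0.047],[0,0,0,0],[0,0,0,0],[0,0,0,0]],
  ],
)

```text
time: 12.55
eef_pos: [0.4447, 0.1394, 0.2004]
tcp_rot: [-0.098, 0.7, 0.098, 0.7]
contact_force: [0.1, 1.0, -2.2]
opening: 0.463
```

```bash
python3 snap.py 7 wrist
```

```text
wrist 12.55 [0.4447 0.1394 0.2004] [ 0.0857 -0.1601  2.1041 -0.0003  1.1975 -1.7641] 0.4629312950423265 [ 0.0937  0.9816 -2.1804]
```

View pics/wrist7.png

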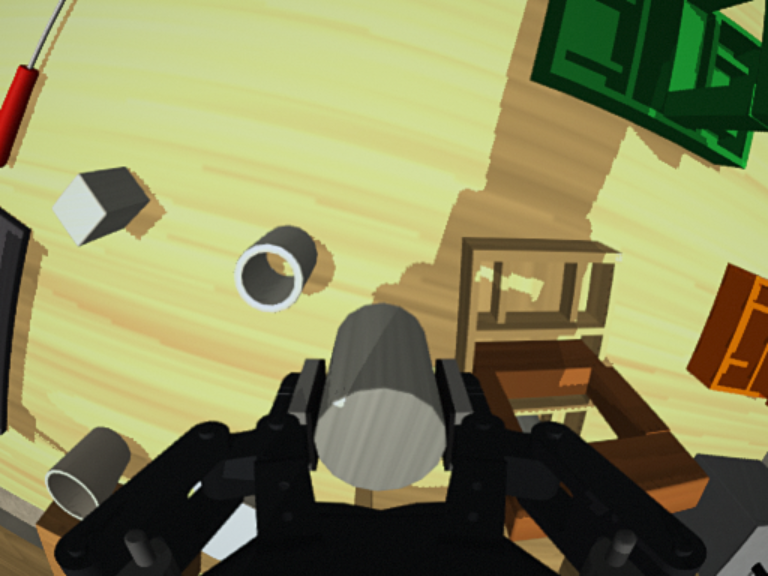

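```bash
python3 - <<'E'
from h import *
im=cv2.imread("pics/wrist7.png")[220:420,440:640]; cv2.imwrite("pics/c4.png",cv2.resize(im,None,fx=3.5,fy=3.5,interpolation=cv2.INTER_CUBIC))
E
```

```text
(no output)
```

View pics/c4.png

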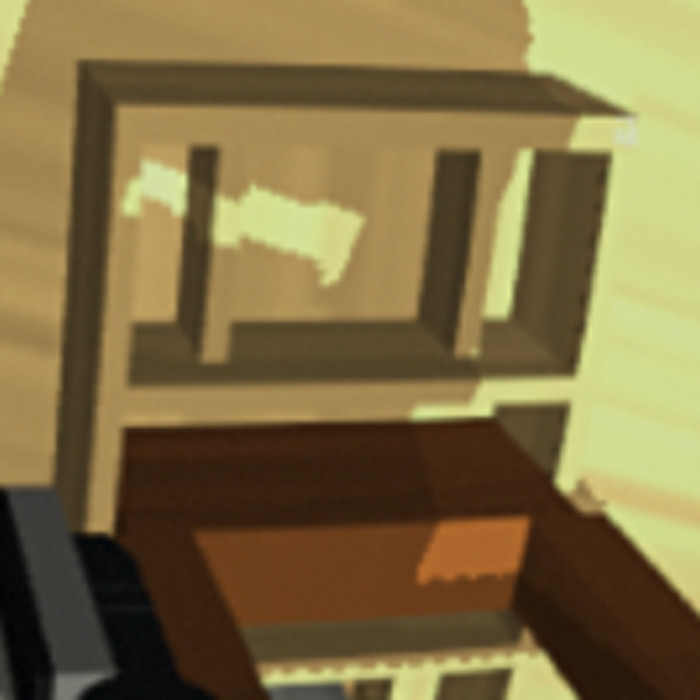

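```bash
python3 - <<'E'
from h import *
g=lambda x,y,z:onz("wrist",((220+y/3.5)/1.5,(440+x/3.5)/1.5),z)
a=g(115,104,.045);b=g(636,118,.045);print(a,b,np.linalg.norm(a-b),(a+b)/2,np.degrees(np.arctan2(*(b-a)[1::-1])))
c=[g(118,143,.045),g(610,152,.045),g(128,385,.045),g(575,377,.045)];print(np.round(c,4),np.mean(c,0))
f=[g(232,320,.006),g(418,320,.006)]; print(f)
st=sensors.get_state(); print(g(-210,747,.2004+.033),st["eef_pos"])
bt=onz("wrist",(438/1.5,380/1.5),.2004+.037); print("bar top",bt, Y(st).T@(bt-st["eef_pos"]))
E
```

```text
[0.41450672 0.19752052 0.045     ] [0.382155  0.3120841 0.045    ] 0.11904388187794593 [0.39833086 0.25480231 0.045     ] 105.76920238094479
[[0.4219 0.2007 0.045 ]
 [0.3912 0.3088 0.045 ]
 [0.4708 0.2207 0.045 ]
 [0.4418 0.3237 0.045 ]] [0.43141657 0.26349235 0.045     ]
[array([0.46215809, 0.25329252, 0.006     ]), array([0.44934702, 0.30013293, 0.006     ])]
[0.44350347 0.1387844  0.2334    ] [0.44467706 0.1394242  0.20031723]
bar top [0.44224023 0.13842042 0.2374    ] [-0.03708232 -0.00029992 -0.00262468]
```

```bash
python3 - <<'E'
from h import *
plan([.434,.2645,.13],105.8,step=.035)
E
```

```text
yaw0 106.0 turn -0.2 end [0.4341 0.2645 0.13  ] yaw 105.7
[[1.41, 2.46, 0.48, 0.001],[1.4, 2.47, 0.49, 0.001],[1.41, 2.46, 0.47, 0.001],[1.4, 2.47, 0.48, 0.001],[1.41, 2.46, 0.48, 0.001]]
```

arm_command(
  increments=[
    [[0,2.5,0.5,0.001],[0,2.5,0.5,0.001],[1,2.5,0.5,0.001],[3,2.4,0.5,0.001],[3,2.4,0.4,0.001],[0,0,0,0],[0,0,0,0],[0,0,0,0]],
  ],
)

```text
time: 13.6
eef_pos: [0.4348, 0.2645, 0.1319]
tcp_rot: [-0.096, 0.699, 0.097, 0.702]
contact_force: [0.0, 0.3, -2.1]
opening: 0.461
```

```bash
python3 snap.py 8 wrist
```

```text
wrist 13.6 [0.4348 0.2645 0.1319] [ 0.347   0.0254  2.0645 -0.0003  1.0488 -1.4977] 0.4610137127971628 [ 0.0129  0.2843 -2.0738]
```

View pics/wrist8.png

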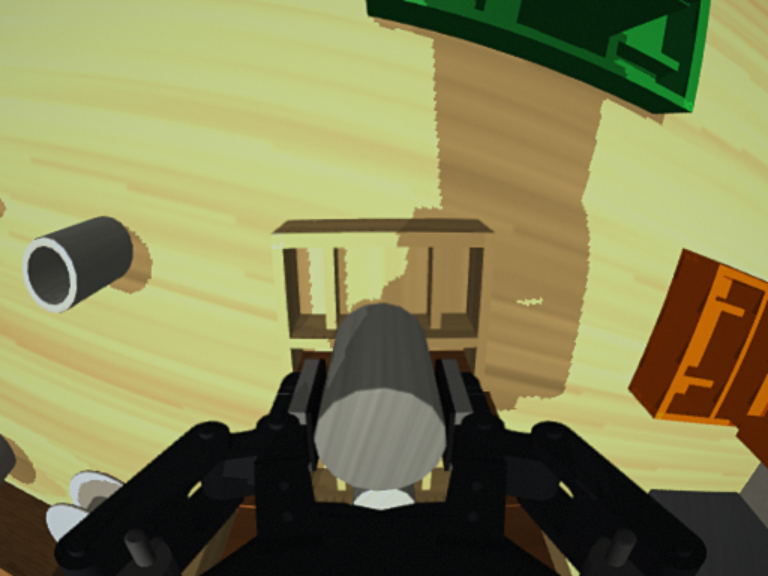

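```bash
python3 - <<'E'
from h import *
a=onz("wrist",(235/1.5,273/1.5),.045);b=onz("wrist",(234/1.5,494/1.5),.045);m=(a+b)/2
y=np.arctan2(*(b-a)[1::-1])-np.pi/2
st=sensors.get_state()
print(np.linalg.norm(a-b),m,np.degrees(y)); pc=m+.0345*np.array([np.cos(y),np.sin(y),0]); print("pocket",pc,st["eef_pos"],"tool-frame delta",Y(st).T@(pc-st["eef_pos"]))
E
```

```text
0.11734737859240649 [0.39826962 0.25608297 0.045     ] 15.951329768841019
pocket [0.43144121 0.26556429 0.045     ] [0.43465911 0.26447504 0.13187902] tool-frame delta [ 0.08687091  0.00191606 -0.00304622]
```

arm_command(
  increments=[
    [[2,0.1,0,0],[3,0,0,0],[2.5,0,0,0],[1,0,0,0],[0.4,0,0,0],[0,0,0,0],[0,0,0,0],[0,0,0,0]],
  ],
)

```text
time: 14.65
eef_pos: [0.4337, 0.266, 0.0421]
tcp_rot: [-0.097, 0.7, 0.097, 0.701]
contact_force: [1.2, 0.3, -2.6]
opening: 0.454
```

arm_command(
  increments=[
    [[0.2,0,0,0],[0.2,0,0,0],[0,0,0,0],[0,0,0,0]],
  ],
)

```text
time: 15.15
eef_pos: [0.4334, 0.266, 0.0387]
tcp_rot: [-0.097, 0.701, 0.097, 0.7]
contact_force: [-2.8, -1.0, 6.5]
opening: 0.461
```

```bash
python3 snap.py 9 wrist
```

```text
wrist 15.15 [0.4334 0.266  0.0387] [ 0.3507  0.1759  2.1042 -0.0002  0.862  -1.4954] 0.461450348576974 [-2.8428 -1.0026  6.4724]
```

View pics/wrist9.png

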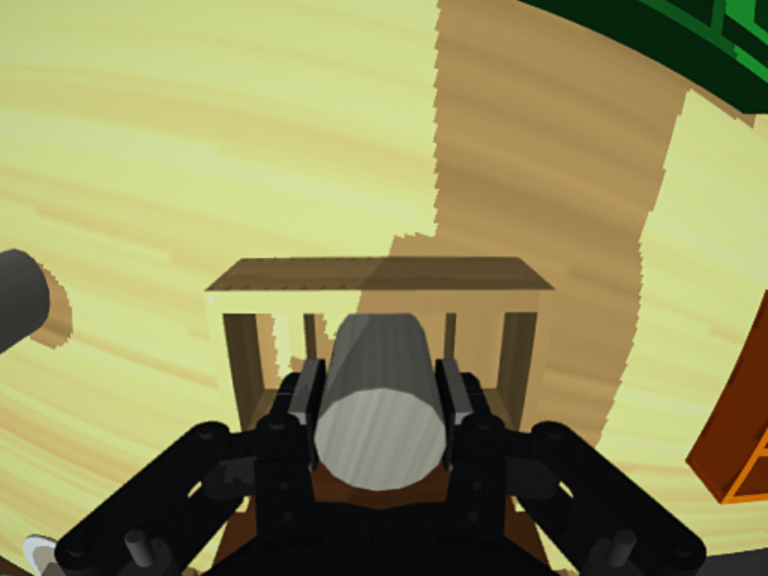

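arm_command(
  increments=[
    [[0,0,0,0],[0,0,0,0],[0,0,0,0]],
  ],
  grip=5.8,
)

```text
time: 15.58
eef_pos: [0.4331, 0.2658, 0.0372]
tcp_rot: [-0.097, 0.7, 0.097, 0.7]
contact_force: [0.1, -0.3, -1.0]
opening: 0.679
```

arm_command(
  increments=[
    [[-3,0,0,0],[-5,0,0,0],[-6,0,0,0],[-6,0,0,0],[-4,0,0,0],[0,0,0,0],[0,0,0,0]],
  ],
)

```text
time: 16.45
eef_pos: [0.4326, 0.2656, 0.2761]
tcp_rot: [-0.097, 0.701, 0.097, 0.7]
contact_force: [0.2, 0.7, -1.0]
opening: 0.678
```

```bash
python3 snap.py 10 wrist side
```

```text
wrist 16.45 [0.4326 0.2656 0.2761] [ 0.3505 -0.1214  1.9295 -0.      1.3352 -1.4955] 0.678428705987273 [ 0.1861  0.6973 -0.9576]
side 16.5 [0.4323 0.2655 0.2753] [ 0.3505 -0.1207  1.9304  0.      1.3353 -1.4954] 0.6758045221364463 [0.596  0.2237 0.1954]
```

View pics/wrist10.png

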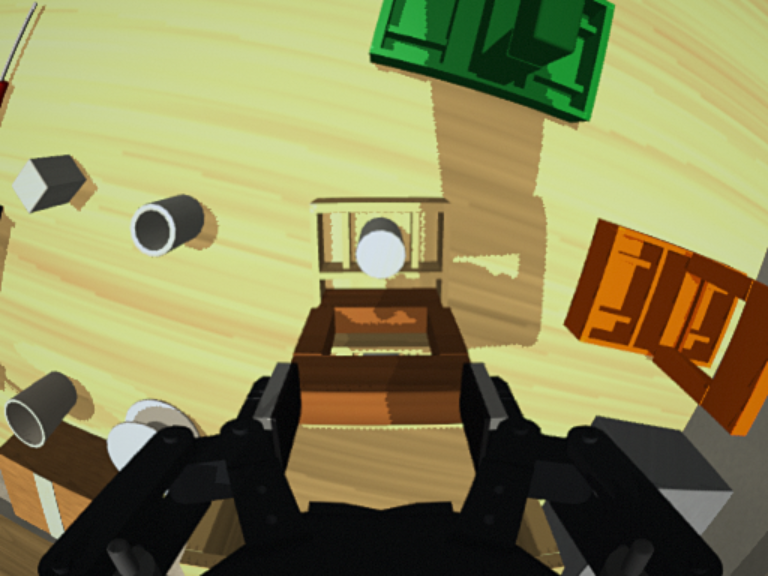

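View pics/side10.png

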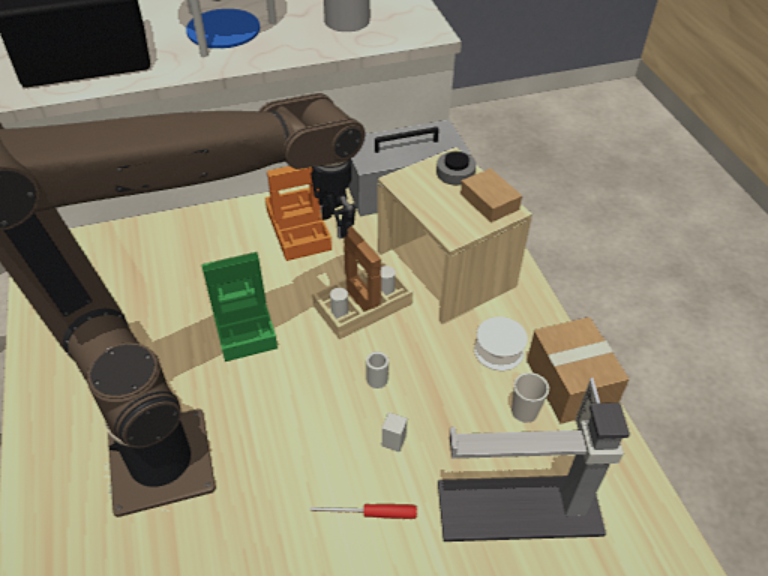

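```bash
python3 - <<'E'
from h import *
im=cv2.imread("pics/wrist10.png")[280:450,270:500]; cv2.imwrite("pics/c5.png",cv2.resize(im,None,fx=3.4,fy=3.4,interpolation=cv2.INTER_CUBIC))
E
```

```text
(no output)
```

View pics/c5.png

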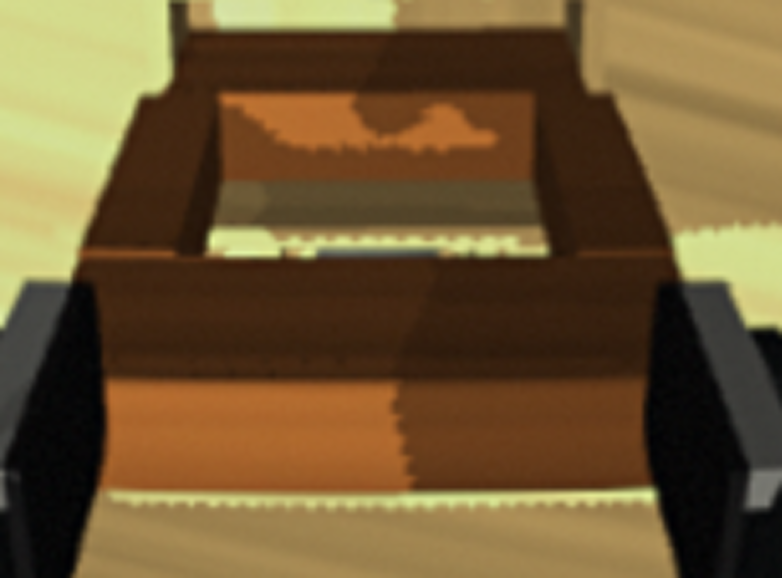

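```bash
python3 - <<'E'
from h import *
g=lambda x,y,z:onz("wrist",((280+y/3.4)/1.5,(270+x/3.4)/1.5),z)
a=g(375,380,.2);b=g(375,490,.2);print(a,b,np.linalg.norm(a-b),(a+b)/2)
c=g(110,380,.2);d=g(645,378,.2);print(np.degrees(np.arctan2(*(d-c)[1::-1]))-90)
plan([.494,.283,.26],16,step=.04)
for q in ["hook_seat","hook_lip","scale","tote_grip"]:
  for cam in ["side","scene"]:
    if cam=="scene" and q=="hook_seat": optics.read_camera("scene")
    print(q,cam,[(round(d["conf"],2),np.round(d["at"],1)) for d in optics.place_of(cam,q)[:2]])
E
```

```text
[0.48001541 0.27883084 0.2       ] [0.50172029 0.28495064 0.2       ] 0.022551131059420595 [0.49086785 0.28189074 0.2       ]
15.934920115792465
yaw0 105.8 turn -89.8 end [0.494 0.283 0.26 ] yaw 15.8
[[0.15, 0.0, 0.64, 0.157],[0.14, 0.1, 0.64, 0.157],[0.15, 0.2, 0.61, 0.157],[0.15, 0.3, 0.57, 0.157],[0.14, 0.37, 0.52, 0.157],[0.15, 0.46, 0.45, 0.157],[0.15, 0.52, 0.38, 0.157],[0.14, 0.58, 0.29, 0.157],[0.15, 0.61, 0.2, 0.157],[0.15, 0.63, 0.1, 0.157]]
hook_seat side [(0.67, array([297.5, 334.5]))]
hook_seat scene [(0.89, array([319.1, 189.4]))]
hook_lip side [(0.81, array([288.1, 301.7]))]
hook_lip scene []
scale side [(0.86, array([339.1, 381.2])), (0.72, array([201. , 238.1]))]
scale scene [(0.96, array([358.7, 232.4]))]
tote_grip side [(0.93, array([114.6, 197.9])), (0.73, array([161.6, 241.2]))]
tote_grip scene [(0.87, array([ 72.9, 307.9])), (0.82, array([154.4, 280.1]))]
```

arm_command(
  increments=[
    [[0,0,0.64,0.157],[0,0.1,0.64,0.157],[0,0.2,0.6,0.157],[0,0.3,0.57,0.157],[0.1,0.37,0.52,0.157],[0.2,0.46,0.45,0.157],[0.2,0.52,0.38,0.157],[0.2,0.58,0.3,0.157],[0.2,0.6,0.2,0.157],[0.2,0.6,0.1,0.157],[0,0,0,0],[0,0,0,0],[0,0,0,0]],
  ],
  grip=8.5,
)

```text
time: 18.62
eef_pos: [0.4944, 0.2832, 0.2665]
tcp_rot: [0.426, 0.564, -0.426, 0.564]
contact_force: [0.8, -0.1, 0.2]
opening: 0.995
```

```bash
python3 snap.py 11 wrist; python3 - <<'E'
from h import *
print(Y(sensors.get_state()).round(3))
E
```

```text
wrist 18.625 [0.4944 0.2832 0.2665] [0.3421 0.029  1.8023 0.     1.3102 0.0647] 0.9948508564661406 [ 0.7798 -0.0893  0.179 ]
[[ 0.     0.962  0.273]
 [ 0.     0.273 -0.962]
 [-1.     0.     0.   ]]
```

View pics/wrist11.png

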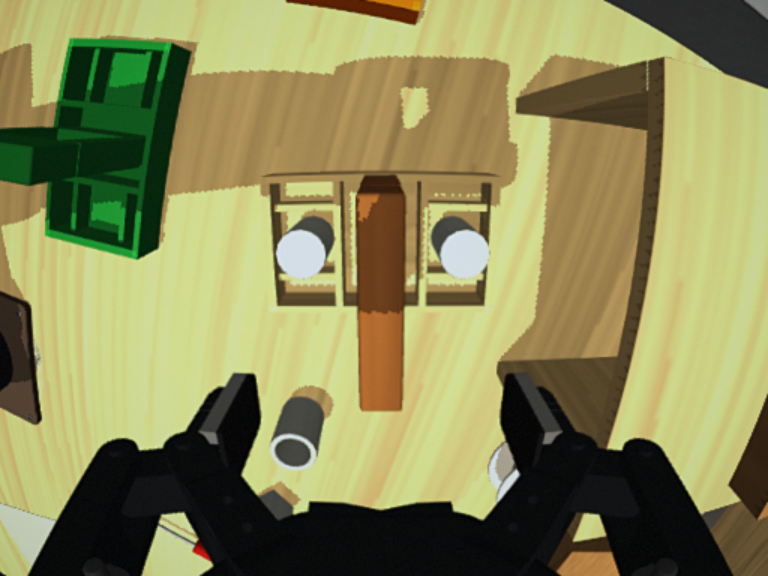

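```bash
python3 - <<'E'
from h import *
st=sensors.get_state()
q=[onz("wrist",(r/1.5,c/1.5),.2) for r,c in [(192,357),(192,405),(411,360),(411,403)]]
print(np.round(q,4)); m=np.mean(q,0); print(m, "tool delta",Y(st).T@(m-st["eef_pos"])); a=(q[0]+q[1])/2-(q[2]+q[3])/2; print(np.linalg.norm(a),np.degrees(np.arctan2(a[1],a[0]))-90)
# scale
im=optics.read_camera("side"); cv2.imwrite("pics/s12.png",cv2.resize(im[240:384,260:460],None,fx=3.8,fy=3.8,interpolation=cv2.INTER_CUBIC))
im=optics.read_camera("scene"); cv2.imwrite("pics/s13.png",cv2.resize(im[270:384,150:280],None,fx=5,fy=5,interpolation=cv2.INTER_CUBIC))
E
```

```text
[[0.4671 0.338  0.2   ]
 [0.4886 0.3441 0.2   ]
 [0.4991 0.2235 0.2   ]
 [0.5221 0.23   0.2   ]]
[0.49423804 0.28392116 0.2       ] tool delta [ 6.65299515e-02 -4.37161825e-05 -8.17838068e-04]
0.11888146452776295 16.007315230956777
```

View pics/s12.png

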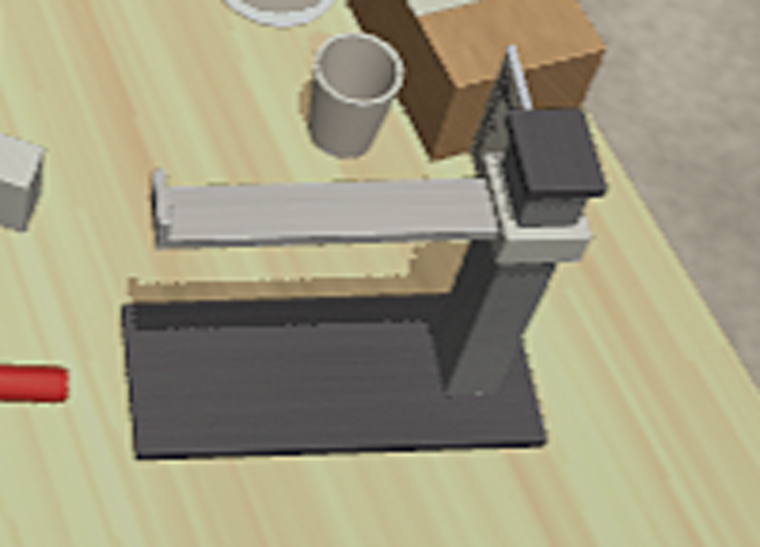

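View pics/s13.png

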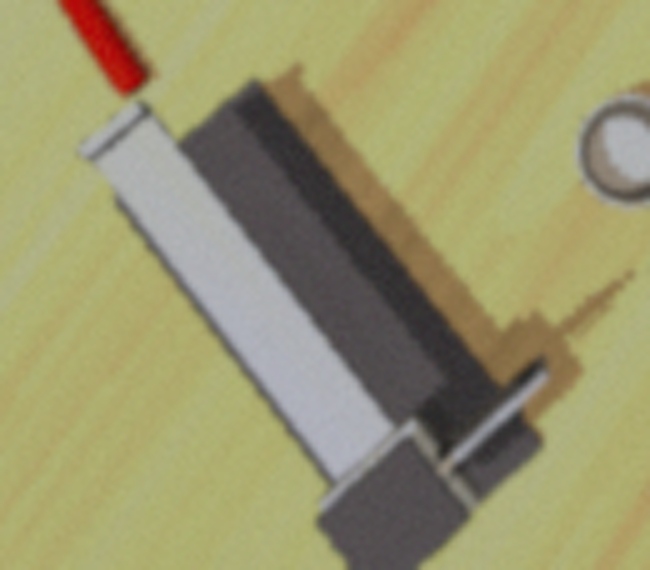

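```bash
python3 - <<'E'
from h import *
np.set_printoptions(precision=4,suppress=True)
g=lambda x,y,z:onz("scene",(270+y/5,150+x/5),z)
l=g(80,150,.267);r=g(138,100,.267);print("lip outer",l,r,np.linalg.norm(l-r),(l+r)/2)
L=[g(105,165,.245),g(335,485,.245)];Rr=[g(165,125,.245),g(395,430,.245)]
for e in (L,Rr): d=e[1]-e[0];print(e,np.degrees(np.arctan2(d[1],d[0])),np.linalg.norm(d))
g2=lambda x,y,z:onz("side",(240+y/3.8,260+x/3.8),z)
l=g2(163,243,.245);r=g2(160,185,.245);L2=[g2(163,240,.245),g2(495,230,.245)];R2=[g2(170,187,.245),g2(490,180,.245)]
for e in (L2,R2): d=e[1]-e[0];print("side",e,np.degrees(np.arctan2(d[1],d[0])),np.linalg.norm(d))
print("seat",tri([ray("scene",(319.1,189.4)),ray("side",(297.5,334.5))])); print("scale",tri([ray("scene",(358.7,232.4)),ray("side",(339.1,381.2))]))
# foot plate corners side: z .014
F=[g2(x,y,.014) for x,y in [(122,305),(135,458),(546,443)]];print("foot",F); d=F[2]-F[1];print(np.degrees(np.arctan2(d[1],d[0])),np.linalg.norm(d),np.linalg.norm(F[1]-F[0]))
E
```

```text
lip outer [ 0.4949 -0.273   0.267 ] [ 0.5041 -0.2345  0.267 ] 0.03953566169120566 [ 0.4995 -0.2537  0.267 ]
[array([ 0.5069, -0.2736,  0.245 ]), array([ 0.7062, -0.33  ,  0.245 ])] -15.793007115326224 0.20710488806717844
[array([ 0.5205, -0.238 ,  0.245 ]), array([ 0.7159, -0.2903,  0.245 ])] -14.979593702824442 0.20228691905287727
side [array([ 0.4949, -0.2779,  0.245 ]), array([ 0.7028, -0.3313,  0.245 ])] -14.408369890818532 0.2146033197121962
side [array([ 0.5131, -0.2425,  0.245 ]), array([ 0.7169, -0.2968,  0.245 ])] -14.898548357340584 0.21089202327733417
seat (array([ 0.5752, -0.28  ,  0.2383]), [np.float64(0.0027880008060530838), np.float64(0.0027880008060531944)])
scale (array([ 0.7346, -0.3216,  0.0004]), [np.float64(0.002108463457316356), np.float64(0.0021084634573164964)])
foot [array([ 0.5103, -0.2029,  0.014 ]), array([ 0.4786, -0.3188,  0.014 ]), array([ 0.7668, -0.3919,  0.014 ])]
-14.215848224249687 0.29728707406709814 0.12017812792950995
```

arm_command(
  increments=[
    [[3,0,0,0],[4,0,0,0],[3.6,0,0,0],[0,0,0,0],[0,0,0,0],[0,0,0,0]],
  ],
)

```text
time: 19.52
eef_pos: [0.496, 0.2837, 0.1629]
tcp_rot: [0.428, 0.563, -0.425, 0.565]
contact_force: [-0.3, -0.2, -0.4]
opening: 0.992
```

arm_command(
  increments=[
    [[0,0,0,0],[0,0,0,0],[0,0,0,0],[0,0,0,0],[0,0,0,0],[0,0,0,0]],
  ],
  grip=1,
  grip_force=100,
)

```text
time: 20.27
eef_pos: [0.495, 0.2833, 0.1606]
tcp_rot: [0.427, 0.564, -0.426, 0.564]
contact_force: [2.2, 0.7, 1.1]
opening: 0.268
```

arm_command(
  increments=[
    [[-0.3,0,0,0],[-0.6,0,0,0],[-0.9,0,0,0],[-1.2,0,0,0],[-1.4,0,0,0],[-1.5,0,0,0],[-1.5,0,0,0],[-1.5,0,0,0],[-1.4,0,0,0],[-1.2,0,0,0],[-0.9,0,0,0],[-0.6,0,0,0],[-0.3,0,0,0],[0,0,0,0],[0,0,0,0],[0,0,0,0]],
  ],
)

```text
time: 22.28
eef_pos: [0.4944, 0.2831, 0.2928]
tcp_rot: [0.426, 0.564, -0.427, 0.564]
contact_force: [-1.0, 0.2, -8.9]
opening: 0.267
```

```bash
python3 snap.py 14 wrist side; python3 - <<'E'
from h import *
plan([.438,-.240,.293],-15.5,n=36)
E
```

```text
wrist 22.275 [0.4944 0.2831 0.2928] [0.342  0.0129 1.7709 0.     1.3587 0.066 ] 0.2666820102916445 [-1.0364  0.1511 -8.9322]
side 22.325 [0.4945 0.2831 0.2929] [ 0.342   0.0128  1.7707 -0.      1.3587  0.066 ] 0.2654353071602311 [-0.1521  0.6799 -8.6195]
yaw0 15.8 turn -31.3 end [ 0.438 -0.24   0.293] yaw -15.1
[[0.0, -0.55, 1.36, 0.015],[0.0, -0.52, 1.36, 0.015],[0.0, -0.51, 1.37, 0.015],[0.0, -0.49, 1.38, 0.015],[0.0, -0.46, 1.38, 0.015],[0.0, -0.44, 1.4, 0.015],[0.0, -0.43, 1.4, 0.015],[0.0, -0.4, 1.4, 0.015],[0.0, -0.38, 1.41, 0.015],[0.0, -0.36, 1.42, 0.015],[0.0, -0.34, 1.42, 0.015],[0.0, -0.31, 1.43, 0.015],[0.0, -0.3, 1.43, 0.015],[0.01, -0.27, 1.43, 0.015],[-0.0, -0.26, 1.44, 0.015],[-0.0, -0.23, 1.45, 0.015],[-0.0, -0.21, 1.44, 0.015],[-0.0, -0.18, 1.45, 0.015],[-0.0, -0.17, 1.46, 0.015],[-0.0, -0.14, 1.45, 0.015],[-0.0, -0.12, 1.46, 0.015],[-0.0, -0.1, 1.45, 0.015],[-0.0, -0.08, 1.46, 0.015],[-0.0, -0.06, 1.46, 0.015],[-0.0, -0.03, 1.47, 0.015],[-0.0, -0.02, 1.46, 0.015],[0.0, 0.01, 1.46, 0.015],[0.0, 0.03, 1.46, 0.015],[0.0, 0.06, 1.46, 0.015],[0.0, 0.07, 1.46, 0.015],[0.0, 0.1, 1.46, 0.015],[0.0, 0.12, 1.46, 0.015],[0.0, 0.14, 1.45, 0.015],[0.0, 0.16, 1.45, 0.015],[0.0, 0.19, 1.45, 0.015],[0.0, 0.2, 1.45, 0.015]]
```

View pics/wrist14.png

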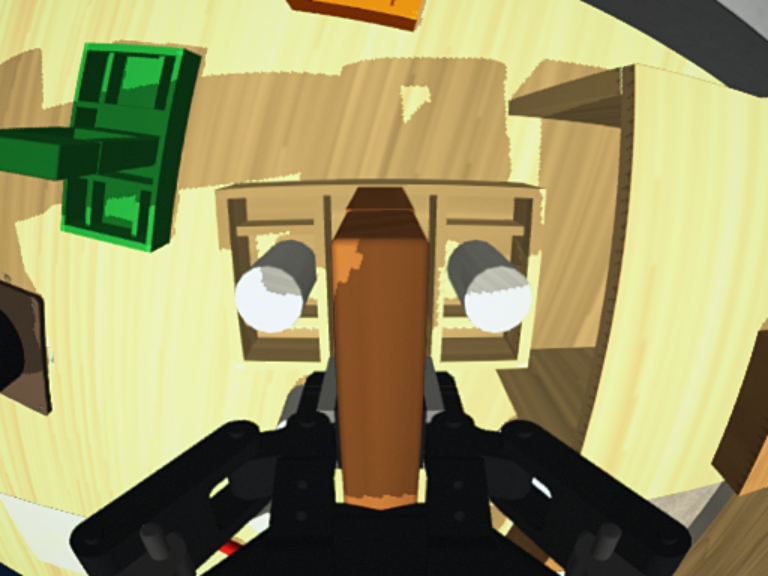

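View pics/side14.png

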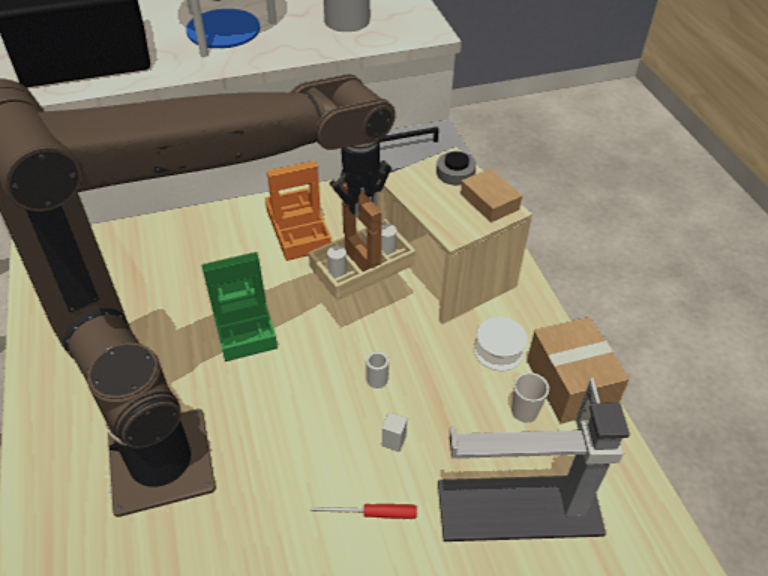

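arm_command(
  increments=[
    [[0,-0.1,0.3,0.004],[0,-0.25,0.7,0.008],[0,-0.4,1.0,0.011],[0,-0.5,1.36,0.015],[0,-0.5,1.37,0.015],[0,-0.48,1.38,0.015],[0,-0.46,1.4,0.015],[0,-0.44,1.4,0.015],[0,-0.42,1.4,0.015],[0,-0.4,1.4,0.015],[0,-0.38,1.41,0.015],[0,-0.36,1.42,0.015],[0,-0.34,1.42,0.015],[0,-0.31,1.43,0.015],[0,-0.3,1.43,0.015],[0,-0.27,1.43,0.015],[0,-0.25,1.44,0.015],[0,-0.23,1.45,0.015],[0,-0.2,1.45,0.015],[0,-0.18,1.45,0.015]],
  ],
)

```text
time: 24.88
eef_pos: [0.4647, 0.014, 0.2934]
tcp_rot: [0.501, 0.499, -0.501, 0.499]
contact_force: [0.4, 0.1, -7.7]
opening: 0.265
```

arm_command(
  increments=[
    [[0,-0.16,1.45,0.015],[0,-0.14,1.45,0.015],[0,-0.12,1.46,0.015],[0,-0.1,1.46,0.015],[0,-0.08,1.46,0.015],[0,-0.06,1.46,0.015],[0,-0.03,1.46,0.015],[0,0,1.46,0.015],[0,0,1.46,0.015],[0,0.03,1.46,0.015],[0,0.06,1.46,0.015],[0,0.1,1.46,0.015],[0,0.1,1.46,0.015],[0,0.1,1.4,0.015],[0,0.1,1.2,0.013],[0,0.1,0.9,0.01],[0,0,0.6,0.006],[0,0,0.3,0.003],[0,0,0,0],[0,0,0,0]],
  ],
)

```text
time: 27.38
eef_pos: [0.4369, -0.2171, 0.2933]
tcp_rot: [0.557, 0.436, -0.557, 0.435]
contact_force: [0.4, 0.4, -8.0]
opening: 0.267
```

```bash
python3 snap.py 15 wrist side; python3 - <<'E'
from h import *
plan([.438,-.240,.293],-15.,step=.015)
E
```

```text
wrist 27.375 [ 0.4369 -0.2171  0.2933] [-0.6695 -0.181   1.951   0.0003  1.3718 -0.4259] 0.26676743380184087 [ 0.4288  0.3813 -7.9749]
side 27.425 [ 0.4369 -0.217   0.2933] [-0.6694 -0.181   1.951   0.0002  1.3718 -0.4259] 0.2657552451872993 [ 0.3203 -0.7369 -8.0883]
yaw0 -14.0 turn -1.0 end [ 0.438 -0.24   0.293] yaw -15.0
[[0.02, 0.33, 1.1, 0.009],[0.01, 0.34, 1.1, 0.009]]
```

View pics/wrist15.png

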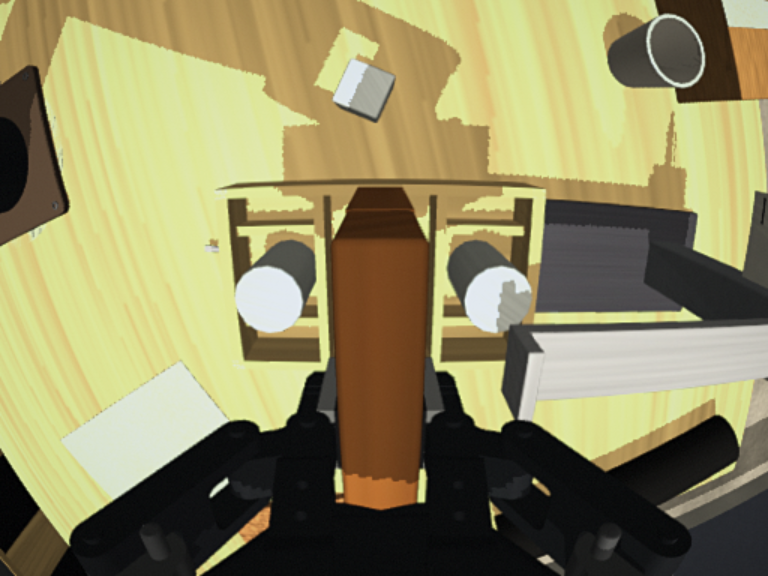

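View pics/side15.png

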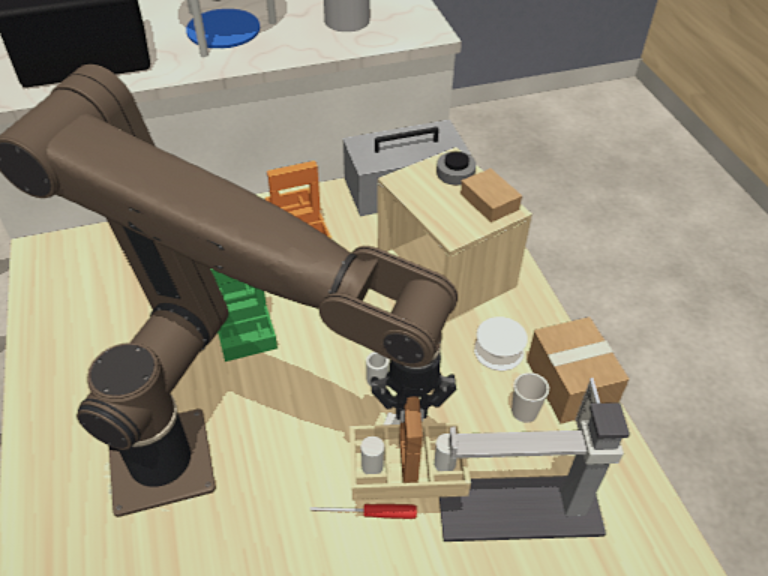

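```bash
python3 - <<'E'
from h import *
im=cv2.imread("pics/wrist15.png")[290:440,480:768]; cv2.imwrite("pics/c6.png",cv2.resize(im,None,fx=2.7,fy=2.7,interpolation=cv2.INTER_CUBIC))
E
```

```text
(no output)
```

View pics/c6.png

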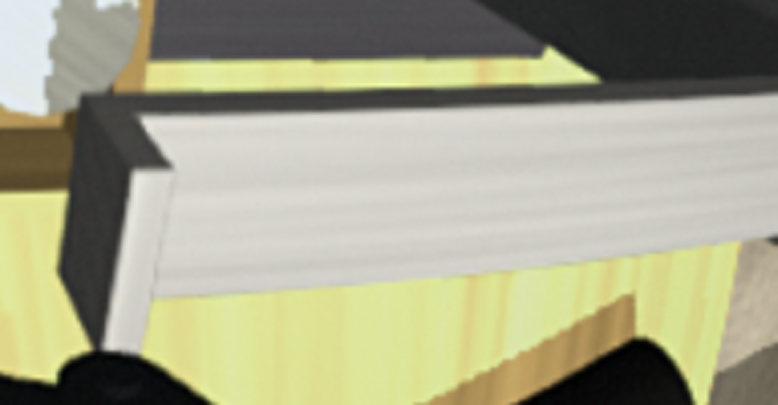

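```bash
python3 - <<'E'
from h import *
np.set_printoptions(precision=4,suppress=True)
g=lambda x,y,z:onz("wrist",((290+y/2.7)/1.5,(480+x/2.7)/1.5),z)
print("lip +y outer/inner",g(134,170,.267),g(173,168,.267), "-y outer", g(103,350,.267))
for e in ([g(160,113,.245),g(600,101,.245)],[g(155,297,.245),g(600,254,.245)]): d=e[1]-e[0];print(e,np.degrees(np.arctan2(d[1],d[0])))
E
```

```text
lip +y outer/inner [ 0.4989 -0.2364  0.267 ] [ 0.5056 -0.2379  0.267 ] -y outer [ 0.4901 -0.2706  0.267 ]
[array([ 0.5107, -0.2391,  0.245 ]), array([ 0.6132, -0.2656,  0.245 ])] -14.508867342025152
[array([ 0.5062, -0.2785,  0.245 ]), array([ 0.6174, -0.3061,  0.245 ])] -13.912613374967389
```

arm_command(
  increments=[
    [[0,0,0.5,0.005],[0,0,0.8,0.005],[0,0,0.6,0],[0,0.2,0.3,0],[0,0.3,0,0],[0,0,0,0],[0,0,0,0]],
  ],
)

```text
time: 28.35
eef_pos: [0.4363, -0.2397, 0.2933]
tcp_rot: [-0.559, -0.433, 0.559, -0.433]
contact_force: [-0.1, -0.8, -8.0]
opening: 0.264
```

```bash
python3 snap.py 16 wrist; python3 - <<'E'
from h import *
plan([.577,-.2765,.293],-14.5,step=.012)
E
```

```text
wrist 28.35 [ 0.4363 -0.2397  0.2933] [-0.7065 -0.1565  1.9298  0.      1.3686 -0.4529] 0.264021337230668 [-0.1152 -0.7748 -8.0305]
yaw0 -14.5 turn 0.0 end [ 0.577  -0.2765  0.293 ] yaw -14.5
[[0.0, 1.12, 0.0, -0.0],[0.0, 1.12, 0.0, -0.0],[0.01, 1.12, 0.01, -0.0],[-0.0, 1.11, -0.0, -0.0],[-0.0, 1.12, -0.0, -0.0],[0.0, 1.12, 0.0, -0.0],[0.0, 1.12, 0.0, -0.0],[0.0, 1.12, 0.01, -0.0],[0.01, 1.12, -0.0, -0.0],[-0.0, 1.12, -0.0, -0.0],[0.0, 1.11, 0.0, -0.0],[0.0, 1.12, 0.0, -0.0],[0.0, 1.12, 0.0, -0.0]]
```

View pics/wrist16.png

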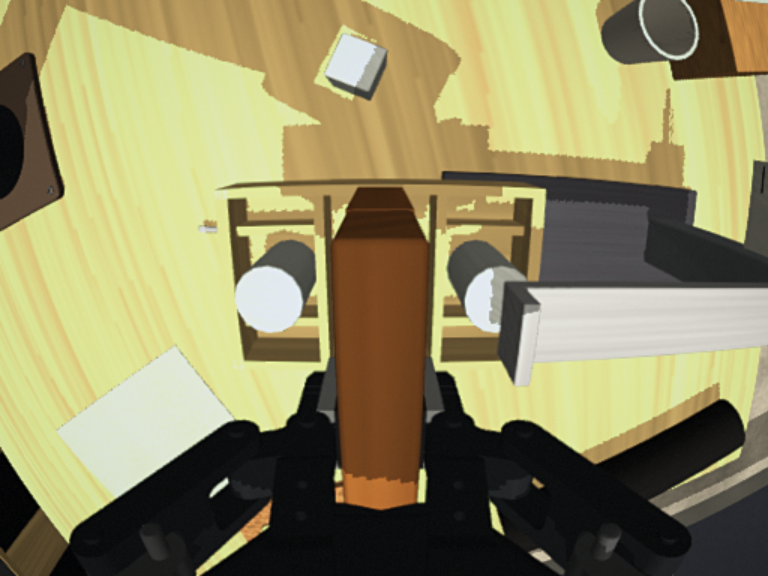

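```bash
python3 - <<'E'
from h import *
st=sensors.get_state()
for p in [(307,524),(384,515),(308,539),(384,530)]:
    q=onz("wrist",(p[0]/1.5,p[1]/1.5),.267); print(q.round(4),(Y(st).T@(q-st["eef_pos"])).round(4))
E
```

```text
[ 0.4983 -0.2375  0.267 ] [ 0.0263  0.0595 -0.0177]
[ 0.4896 -0.2734  0.267 ] [0.0263 0.06   0.0192]
[ 0.5048 -0.2397  0.267 ] [ 0.0263  0.0663 -0.0172]
[ 0.4965 -0.2756  0.267 ] [0.0262 0.0673 0.0196]
```

arm_command(
  increments=[
    [[0,0.4,0,0],[0,0.8,0,0],[0,1.1,0,0],[0,1.2,0,0],[0,1.2,0,0],[0,1.2,0,0],[0,1.2,0,0],[0,1.2,0,0],[0,0,0,0]],
  ],
)

```text
time: 29.52
eef_pos: [0.5174, -0.261, 0.2932]
tcp_rot: [-0.559, -0.433, 0.559, -0.433]
contact_force: [-0.0, 0.9, -8.9]
opening: 0.264
```

arm_command(
  increments=[
    [[0,0.6,0,0],[0,1.1,0,0],[0,1.2,0,0],[0,1.1,0,0],[0,1,0,0],[0,0.7,0,0],[0,0.4,0,0],[0,0,0,0],[0,0,0,0]],
  ],
)

```text
time: 30.65
eef_pos: [0.5754, -0.276, 0.2933]
tcp_rot: [-0.559, -0.433, 0.559, -0.433]
contact_force: [-0.2, -0.4, -8.8]
opening: 0.266
```

```bash
python3 snap.py 17 wrist side scene
```

```text
wrist 30.65 [ 0.5754 -0.276   0.2933] [-0.606   0.1666  1.6054 -0.0001  1.3701 -0.3519] 0.26641839891160346 [-0.2338 -0.363  -8.7976]
side 30.7 [ 0.5754 -0.2761  0.2934] [-0.6061  0.1664  1.6054 -0.0001  1.37   -0.3519] 0.26803558701763586 [-0.7817  0.0168 -9.3835]
scene 30.75 [ 0.5754 -0.276   0.2934] [-0.606   0.1664  1.6054 -0.      1.3699 -0.3519] 0.26511476652259774 [-0.7226 -0.2488 -7.7038]
```

View pics/wrist17.png

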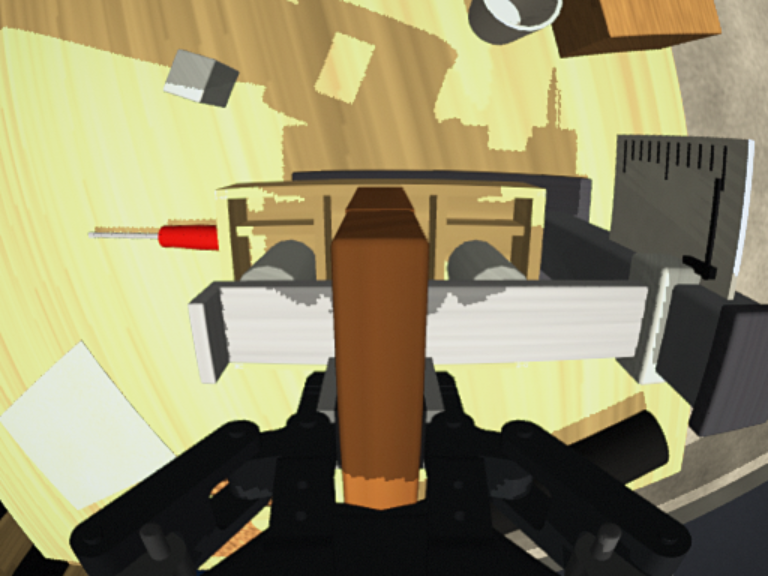

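View pics/side17.png

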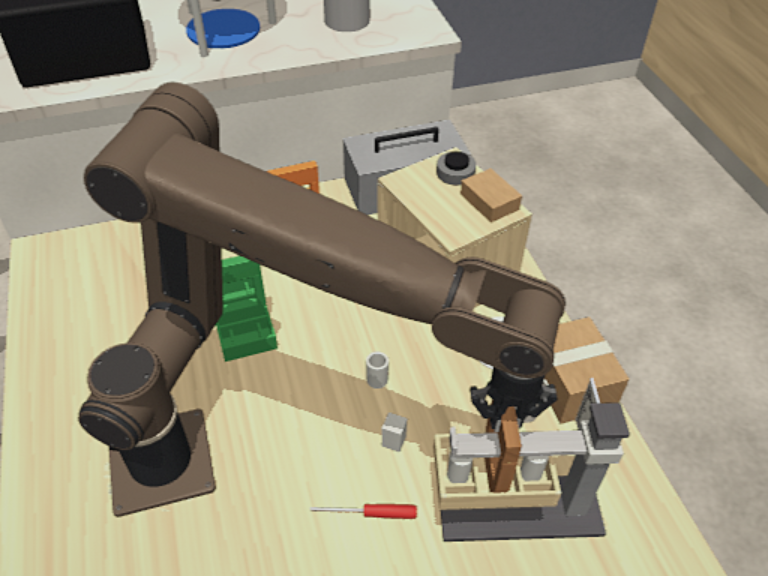

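arm_command(
  increments=[
    [[0.3,0,0,0],[0.5,0,0,0],[0.5,0,0,0],[0.5,0,0,0],[0.5,0,0,0],[0.5,0,0,0],[0.4,0,0,0],[0.3,0,0,0],[0.3,0,0,0],[0.3,0,0,0],[0.3,0,0,0],[0.3,0,0,0],[0.3,0,0,0],[0.3,0,0,0],[0.3,0,0,0],[0.3,0,0,0],[0.3,0,0,0],[0,0,0,0],[0,0,0,0]],
  ],
)

```text
time: 33.17
eef_pos: [0.5757, -0.2762, 0.2316]
tcp_rot: [0.559, 0.433, -0.559, 0.433]
contact_force: [-2.3, 0.3, -2.9]
opening: 0.269
```

arm_command(
  increments=[
    [[0,0,0,0],[0,0,0,0]],
  ],
)

```text
time: 33.42
eef_pos: [0.5757, -0.2762, 0.2315]
tcp_rot: [0.559, 0.433, -0.559, 0.433]
contact_force: [-1.6, 0.3, -3.2]
opening: 0.271
```

arm_command(
  increments=[
    [[0.2,0,0,0],[0.3,0,0,0],[0.3,0,0,0],[0.3,0,0,0],[0.3,0,0,0],[0.3,0,0,0],[0.2,0,0,0],[0,0,0,0],[0,0,0,0],[0,0,0,0]],
  ],
)

```text
time: 34.67
eef_pos: [0.5758, -0.2762, 0.2126]
tcp_rot: [0.559, 0.433, -0.559, 0.433]
contact_force: [-0.8, 0.0, 0.3]
opening: 0.266
```

```bash
python3 snap.py 18 wrist side; for i in 1; do python3 -c "
from h import *
F=[]
for i in range(4):
    optics.read_camera('side'); F.append(sensors.get_state()['contact_force'])
print(np.round(F,2))"; done
```

```text
wrist 34.675 [ 0.5758 -0.2762  0.2126] [-0.6059  0.2223  1.6888 -0.      1.2301 -0.352 ] 0.2663792284996637 [-0.831   0.0131  0.3305]
side 34.725 [ 0.5758 -0.2762  0.2125] [-0.6059  0.2223  1.6889 -0.      1.23   -0.3519] 0.27034562416388347 [-1.6965  1.5625 -0.1577]
[[-0.67 -0.01 -0.07]
 [-1.51  0.47 -0.67]
 [-1.47  0.54 -0.24]
 [-1.81  1.04  0.13]]
```

View pics/wrist18.png

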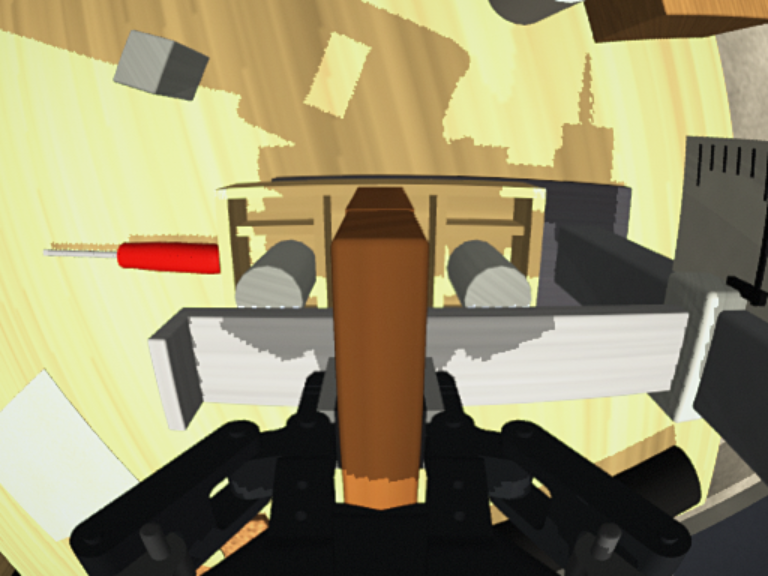

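View pics/side18.png

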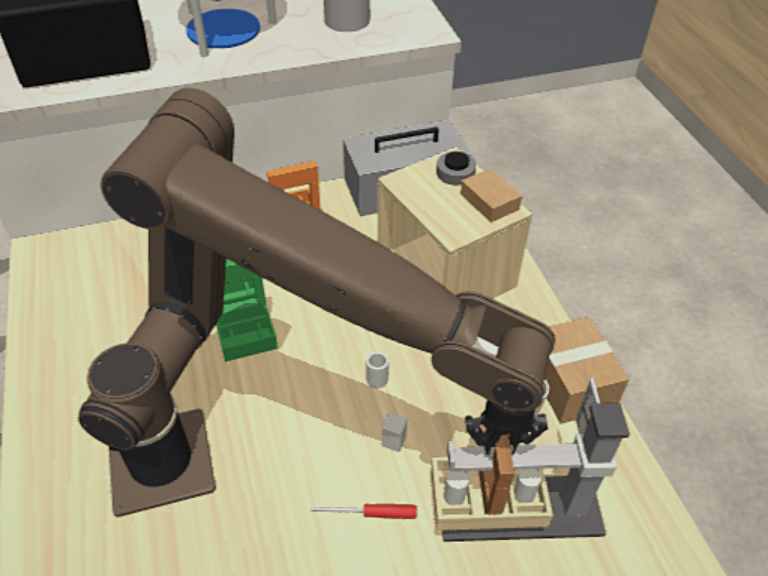

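arm_command(
  increments=[
    [[0,0,0,0],[0,0,0,0]],
  ],
  grip_force=20,
)

```text
time: 35.22
eef_pos: [0.5758, -0.2762, 0.2124]
tcp_rot: [0.559, 0.433, -0.559, 0.433]
contact_force: [-2.3, 0.3, -0.4]
opening: 0.268
```

arm_command(
  increments=[
    [[0,0,0,0],[0,0,0,0],[0,0,0,0],[0,0,0,0],[0,0,0,0],[0,0,0,0]],
  ],
  grip=7,
)

```text
time: 35.98
eef_pos: [0.5757, -0.2761, 0.2123]
tcp_rot: [-0.559, -0.433, 0.559, -0.433]
contact_force: [-0.2, 0.5, -0.1]
opening: 0.817
```

```bash
python3 snap.py 19 wrist
```

```text
wrist 35.975 [ 0.5757 -0.2761  0.2123] [-0.6059  0.2225  1.6891 -0.      1.23   -0.352 ] 0.8169138840950178 [-0.2325  0.5456 -0.0947]
```

View pics/wrist19.png

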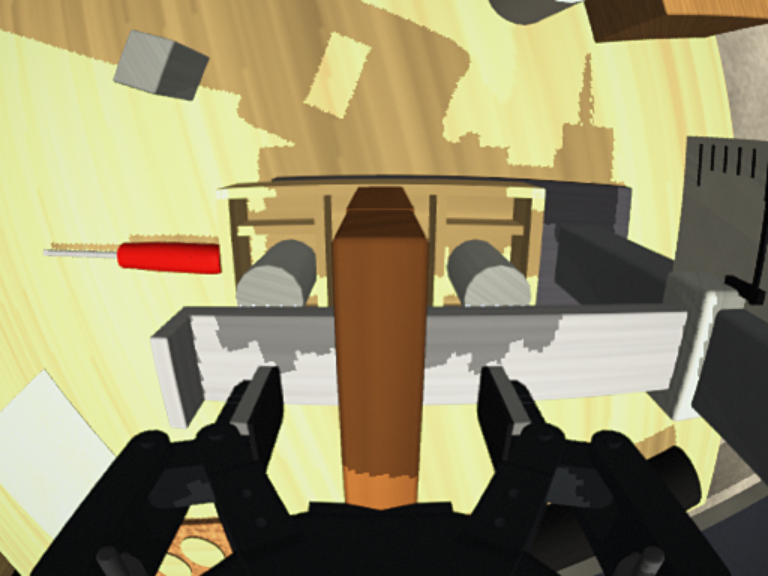

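The tote hangs level and the fingers are clear. I'll go straight up and wait for it to settle.

arm_command(
  increments=[
    [[-1,0,0,0],[-2,0,0,0],[-3,0,0,0],[-4,0,0,0],[-4,0,0,0],[-3,0,0,0],[0,0,0,0],[0,0,0,0],[0,0,0,0],[0,0,0,0],[0,0,0,0],[0,0,0,0],[0,0,0,0],[0,0,0,0],[0,0,0,0],[0,0,0,0]],
  ],
)

```text
time: 38.02
eef_pos: [0.5757, -0.2761, 0.3823]
tcp_rot: [0.559, 0.433, -0.559, 0.433]
contact_force: [-0.2, 0.3, 0.9]
opening: 0.822
```

```bash
python3 snap.py 20 side scene wrist; python3 - <<'E'
from h import *
optics.read_camera("side");optics.read_camera("scene")
a=[[d["at"] for d in optics.place_of(c,q)[:1]] for q in ["hook_seat","hook_lip"] for c in ["scene","side"]]; print(a)
for i in (0,2):
    if a[i] and a[i+1]: print(tri([ray("scene",a[i][0]),ray("side",a[i+1][0])]))
x=cv2.imread("pics/wrist18.png"); 
im=optics.read_camera("wrist")
E
```

```text
side 38.025 [ 0.5757 -0.2761  0.3823] [-0.6059  0.1348  1.4833  0.      1.5235 -0.352 ] 0.8220848038200393 [-0.1864  0.2561  0.9073]
scene 38.075 [ 0.5757 -0.2761  0.3823] [-0.6059  0.1348  1.4833 -0.      1.5235 -0.3519] 0.8189369745570912 [ 0.1192 -0.6432 -0.748 ]
wrist 38.125 [ 0.5757 -0.2761  0.3824] [-0.6059  0.1348  1.4832 -0.      1.5234 -0.352 ] 0.819740346730737 [0.4879 0.1177 0.3794]
[[[319.2, 191.2]], [[303.4, 332.1]], [[297.5, 177.3]], [[298.5, 302.0]]]
(array([ 0.57470112, -0.27966279,  0.20815943]), [np.float64(0.0011859922767657124), np.float64(0.001185992276765724)])
(array([ 0.50597105, -0.25330469,  0.21986547]), [np.float64(0.0019692760779545042), np.float64(0.0019692760779544023)])
```

View pics/wrist20.png

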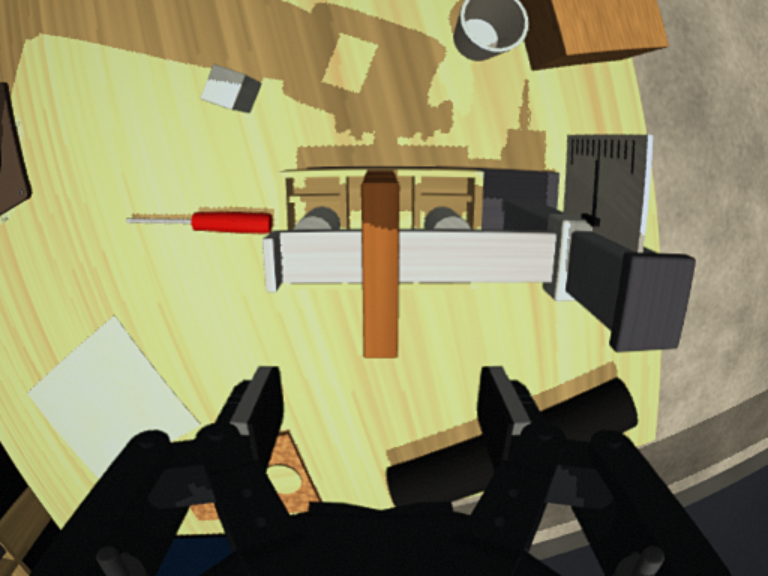

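View pics/side20.png

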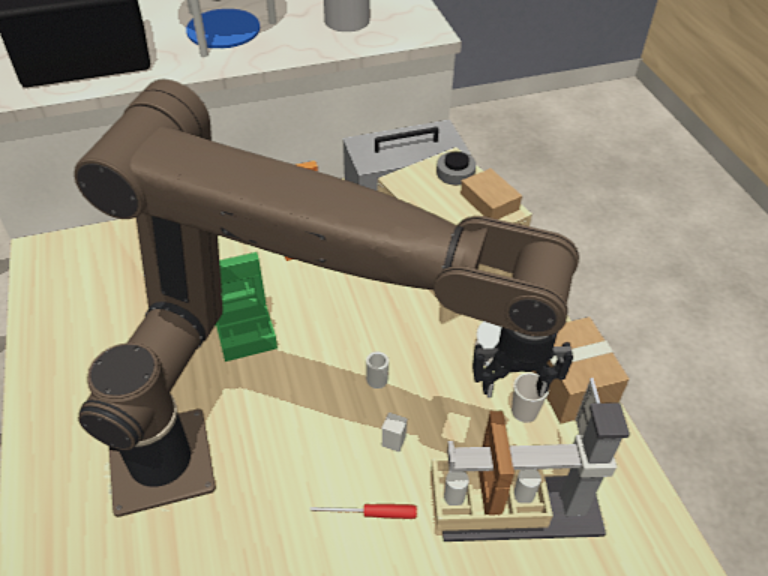

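```bash
python3 - <<'E'
from h import *
a=optics.read_camera("wrist").astype(int)
for i in range(8): b=optics.read_camera("wrist").astype(int)
print(abs(a-b).max(), abs(a-b).mean())
cv2.imwrite("pics/c7.png",cv2.resize(b[80:240,170:470].astype(np.uint8),None,fx=2.6,fy=2.6,interpolation=cv2.INTER_CUBIC))
E
```

```text
132 1.1348741319444444
```

View pics/c7.png

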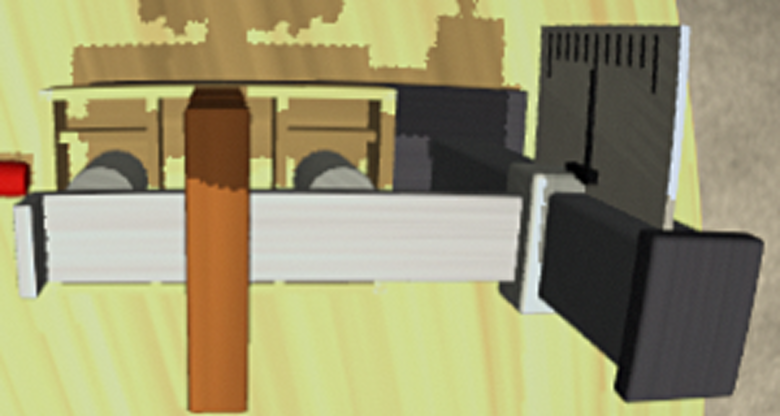

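arm_command(
  increments=[
    [[0,0,0,0],[0,0,0,0],[0,0,0,0],[0,0,0,0],[0,0,0,0],[0,0,0,0],[0,0,0,0],[0,0,0,0],[0,0,0,0],[0,0,0,0]],
  ],
)

```text
time: 40.22
eef_pos: [0.5757, -0.2761, 0.3823]
tcp_rot: [-0.559, -0.433, 0.559, -0.433]
contact_force: [0.2, -0.2, 0.5]
opening: 0.821
```

```bash
python3 - <<'E'
from h import *
f=[optics.read_camera("wrist") for i in range(10)]
for b in f[1:]:
    d=abs(f[0].astype(int)-b).mean(2); r=d[100:240,170:400]; bg=d[20:60,20:120]
    s,_=cv2.phaseCorrelate(np.float32(cv2.cvtColor(f[0],7)[100:245,170:400]),np.float32(cv2.cvtColor(b,7)[100:245,170:400]))
    print(round(r.mean(),2),round(bg.mean(),2),np.round(s,3))
E
```

```text
0.95 0.87 [0.008 0.003]
0.94 0.88 [0.008 0.006]
0.94 0.88 [0.003 0.008]
0.95 0.88 [0.01  0.006]
0.94 0.88 [0.008 0.007]
0.94 0.91 [ 0.014 -0.003]
0.95 0.89 [ 0.004 -0.001]
0.94 0.9 [ 0.011 -0.002]
0.94 0.89 [0.01  0.002]
```

Nothing in view is moving, so I'm handing the job in.

```bash
python3 -c "
from plant import ctrl
print(ctrl.sign_off())"
```

```text
the job is handed in; nothing more can be done
None
```

The tote, with both round bars standing in it, hangs on the spring scale's hook and the robot is clear of it. I handed in at about 41 s of the 72 s allowed; the hand-in reported no verdict.

- **What I did:** I pulled the plywood tote about 128 mm out by its front wall and let go. I then stood the loose round bar in the empty front pocket. I took the tote by its handle board, passed the window over the hook's lip, and lowered it until the force on the wrist read about 0 before opening the fingers.
- **How far the arm sank:** By the gripper's height at release it sank about 43 mm, where about 44 mm was expected. The networks agreed less well: about 41 mm at the lip, but only about 30 mm at the seat point, with scatter of several millimetres. I did not read an exact value off the dial.
- **Other last checks:** The picture was still over 0.45 s (shifts under 0.02 pixel). The tote looked level, with both bars in their pockets. The gripper ended about 170 mm above where it let go. No bystander was touched on purpose, and those in view stood where they were.

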